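# Put the nesting beakers away in the caddy and bring their pot to the front

### The job

Leaving the glue jar, the brass weight and the brush where they are, put the loose rinsing beakers away, nested in size order in the red pot on the desk caddy: first the wide blue beaker into the red pot, then the slim white beaker into the blue one, each standing upright on the bottom and let go. Then turn the turntable (its black centre handle is there for that) until the red pot sits squarely at the yellow front pointer, and finish while still gripping it firmly so that it stays still there: do not let go.

Things in the scene. Friction and masses are not known exactly. Their poses are not given: they have to be found in the camera images.
- caddy_base: Fixed foot of the desk caddy: dark steel disc, 296 mm across, 12 mm high, with a yellow pointer bar on the desk (14 mm high) sticking out of its rim to 199 mm from the axis. Origin: on the turning axis, at desk level. The pointer lies along its -x axis. It cannot be moved.
- front_spot (a point): Point on the fixed foot where the middle of the red pot must come: 95 mm from the turning axis in the direction of the yellow pointer, at the height of the pot's inner floor (31 mm above the desk).
- pot_in (a point): Centre of the inner floor of the red pot, 31 mm above the desk and 95 mm from the turning axis. The pot is open-topped, fast on the turntable, 90 mm across at the rim (inside 82 mm, at the floor 78 mm), its rim 76 mm above the desk, its floor 5 mm thick. The turntable is a pale wood disc, 280 mm across, top 26 mm above the desk; it also carries two lidded jars, fast, 62 mm wide, tops 92 mm above the desk, middles 95 mm from the axis, 2.0 rad either side of the pot.
- turntable: The turning part of the caddy. Origin: on the turning axis, at desk level; its -x axis points at the red pot, and lies along the pointer when the pot is at the front. It turns freely both ways about the vertical axis, without stops, with slight friction (about 0.06 N m), and stays where it is left.
- handle (a point): Point to grip on the turntable's handle, on the turning axis, 143 mm above the desk. The handle is a black upright plate on a steel post, fast to the turntable: 50 mm long along the turntable's x axis (so it points at the pot), 14 mm thick along the turntable's y axis, from 115 to 157 mm above the desk, higher than all else on the caddy.
- mid_beaker: Wide loose beaker, blue, open-topped, upright: 80 mm high, 62 mm across at the rim and 56 mm at the bottom, wall 3 mm, floor 5 mm thick, about 110 g. Origin: centre of its underside. Standing in the red pot, its rim is 35 mm above the pot's rim.
- slim_beaker: Slim loose beaker, white, open-topped, upright: 105 mm high, 40 mm across at the rim and 35 mm at the bottom, wall 3 mm, floor 5 mm thick, about 70 g. Origin: centre of its underside. Standing inside the blue beaker, its rim is 30 mm above the blue rim.
- glue_jar: Bystander: glue jar with a green cap, 64 mm across, 85 mm high, on the desk. Origin: centre of its underside.
- weight: Bystander: brass paperweight, 60 mm across, 45 mm high, with a knob on top. Origin: centre of its underside.
- brush: Bystander: flat brush about 170 mm long and under 40 mm wide lying on the desk, its length along its x axis. Origin: on its underside, near the middle.
Mind the look-alikes: they are no part of the job. Of the things like the slim_beaker, leave any that is turquoise; of the rest the smaller one is meant. Several things have the shape of the mid_beaker; the one meant has the colours described above.

How it is judged:
By the outcome, as a careful person would: the job done as asked, in the order asked, and still so for the second after the job is handed in, while the arm keeps its last pose, push and grip.
It also fails if it takes over 67 s, if anything falls off the work surface, if the arm or the gripper's body presses on something with over 40 N, if the wrist force passes 120 N, or if a joint passes its speed limit or range.

### The arm

A 6-joint arm with a two-finger parallel gripper is mounted at the origin on the work surface. World frame = base frame: x ahead of the robot, y to its left, z up, the work surface at z = 0. Lengths are in m, angles in rad, forces in N, time in s.
With the tool pointing down it reaches from about 0.325 to 0.775 m from the base axis. Payload 5.5 kg.
Tool frame: the origin (TCP) lies on the centre line of the jaws, within the pads' length; the fingertips stand 14 mm ahead of it and the grasp point (between the pads) lies 5 mm behind it; y points along the fingers, z is the direction in which the jaws open and shut, and the axes are right-handed (so a half turn about y gives the same grasp; the last joint's range is limited). The gripper opens to 88 mm and grips with 3 to 60 N. Pads are 20 mm wide; open, the fingers measure 115 mm over their backs; the gripper's body (75 mm by 178 mm) begins 61 mm behind the grasp point.
Start: joints at [-1.206, 0.091, 1.231, -0, 1.82, -0.057], TCP at [0.246, -0.547, 0.203] pointing down, gripper open.
Joint ranges: [-2.87, 2.87], [-0.86, 2.18], [0.17, 2.46], [-1.51, 4.65], [0.06, 2.69], [-2.65, 2.65]. Speed limits (rad/s): [2.57, 2.57, 3.01, 3.14, 3.14, 3.14].

### API

Orientations are given as a unit quaternion [x, y, z, w].
In Python, from rig import sense, imaging, finish_job gives the robot as it stands.
- The arm moves only by the shell command python3 -m jog 'ROWS' [FORCE]. ROWS is JSON, a list of rows, each an object with "linear": the shift along the world's x, y, z in m, a list of three; "rotation": the turn, a rotation vector about the world's x, y, z in rad, a list of three; "gripper": the finger opening in m, from 0 to 0.0878. In form: [{"linear": [tx, ty, tz], "rotation": [ax, ay, az], "gripper": gripper}, ...]. A call has exactly 5 rows; each row is the pose to reach, as a shift and turn from the pose commanded when the call began; what a row does not reach only later rows make up. A row lasts 1/10 s, in which the tool goes at most 50 mm and 8.59 degrees, less where a joint would pass 70% of its speed; a pose out of reach is approached as far as the arm can. A call with a gripper value outside its range is refused whole. The fingers move at their own pace and stop on an object; FORCE is the grip in N (left out, the last holds). Time passes only in rows, so rows that repeat a pose let the fingers close, or fill a call up. It gives the time, the measured TCP pose, the force and the opening at its end, in the units of the state.
- sense(): the state, without advancing time (a new reading comes with each control period).
- imaging.snapshot(name): name is "side" or "top" or "wrist"; returns a dict with "color" (400x640x3 uint8, blue, green, red), "fx", "fy", "cx", "cy" (pixels), "eye" and "attitude" of the camera in the world; the wrist camera has in their place "mount" (4x4, takes a point from camera to tool coordinates, whose origin is the TCP and whose axes are the tool frame's). Camera axes: x right, y down, z forward; pixel columns grow to the right and rows downward; lengths in m; the calibration is good to about 2 mm. A picture is of the moment at which its call begins: read the wrist's pose just before it. There is no depth.
- finish_job(): hands the job in, once; it reports no verdict.
The state is a dict: "time": time; "qpos": joint angles; "joint_velocities": joint speeds; "tau": joint torques, N m; "eef_pos": TCP position; "ee_rot": TCP orientation; "ft_force": force on the tool from outside, world axes, zero at the start; "ft_torque": the same for the moment, N m; "opening": finger opening in m.
Only numpy, scipy, OpenCV 4.12 (cv2) and the standard library are available. Lean on these libraries where they do the work, as an engineer would, in place of code of your own. Each camera call takes 0.05 s, during which the arm holds its last target.

## Working session

There is one attempt and no reset: what is moved stays moved. The work goes in short steps, Python scripts to look and compute and a shell command to move; the robot and the scene stay as the last step left them, time stands still between calls to the robot, and variables do not carry over. Pictures are saved under pics/ and viewed, and the job is handed in when it is done.

```bash
mkdir -p pics; ls
python3 - <<'E'
from rig import sense, imaging
import cv2
s=sense()
print({k:(s[k]) for k in s})
for n in ["top","side","wrist"]:
    d=imaging.snapshot(n)
    cv2.imwrite(f"pics/{n}0.png",d["color"])
    print(n,{k:d[k] for k in d if k!="color"})
E
```

```text
pics
{'time': 0.0, 'qpos': array([-1.20573065e+00,  9.18507274e-02,  1.23186983e+00, -3.97532683e-05,
        1.81981309e+00, -5.67157998e-02]), 'joint_velocities': array([-0.00155562,  0.00087545,  0.00098762, -0.00121506,  0.00050972,
       -0.00186747]), 'tau': array([ 5.85425405e-04, -4.46456587e+01, -4.06444252e+01,  6.98499684e-02,
        2.93918489e-02, -1.29776445e-04]), 'eef_pos': array([ 0.24548729, -0.54710968,  0.20162086]), 'ee_rot': array([-0.14813476,  0.69211713, -0.6907651 ,  0.14789707]), 'ft_force': array([ 0.17623309, -0.46825023,  0.24097438]), 'ft_torque': array([0.05941247, 0.04059423, 0.04821373]), 'opening': 0.08795502642351691}
top {'fx': 379.99656660444055, 'fy': 379.99656660444055, 'cx': 319.6242902025511, 'cy': 201.96895483452602, 'eye': array([0.43701393, 0.05097208, 1.0821362 ]), 'attitude': array([ 0.7097811 , -0.70329843,  0.02904607, -0.02717435])}
side {'fx': 477.3089795872164, 'fy': 477.3089795872164, 'cx': 312.84654456913086, 'cy': 202.64833501223524, 'eye': array([0.45834267, 0.77496383, 0.95296463]), 'attitude': array([-0.03746378,  0.93898302, -0.34114039,  0.02303465])}
wrist {'fx': 289.5229921061181, 'fy': 289.5229921061181, 'cx': 316.3718378724224, 'cy': 195.43385752502832, 'mount': array([[-3.02857522e-04,  9.61081530e-01,  2.76264729e-01,
        -7.63041040e-02],
       [-5.01265327e-04, -2.76264853e-01,  9.61081412e-01,
        -1.81079784e-01],
       [ 9.99999829e-01,  1.52588805e-04,  5.65425736e-04,
        -2.14763716e-04],
       [ 0.00000000e+00,  0.00000000e+00,  0.00000000e+00,
         1.00000000e+00]])}
```

View pics/top0.png

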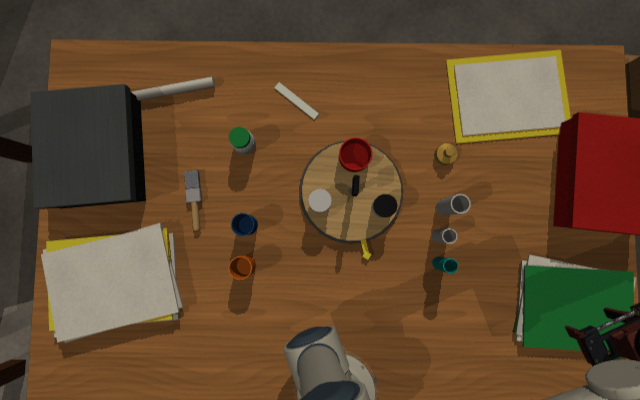

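View pics/side0.png

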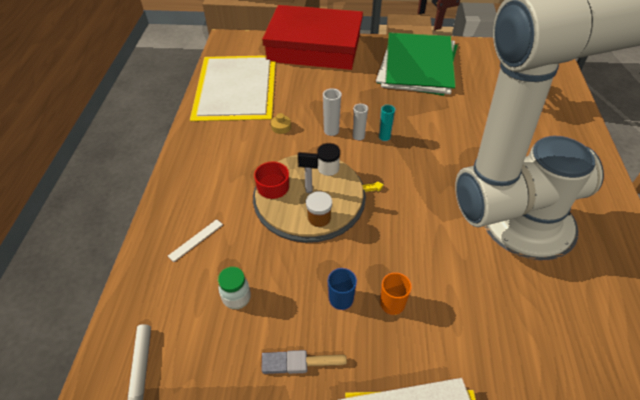

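View pics/wrist0.png

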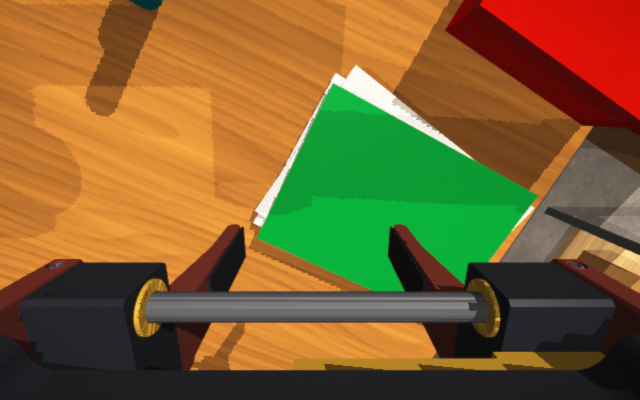

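Top view: blue beaker at (244,225), with an orange one of the same shape at (242,267). The slim ones are a larger pale one at (459,204), a smaller white one at (449,237) and a turquoise one at (449,266). Blue is the mid beaker. The smaller non-turquoise one at (449,237) is the slim beaker. I'll confirm this in an enlarged crop and measure.

```bash
cat > h.py <<'E'
import numpy as np, cv2
from scipy.spatial.transform import Rotation as R
from rig import sense, imaging
def snap(n):
    s=sense(); d=imaging.snapshot(n)
    if n=="wrist":
        T=np.eye(4);T[:3,:3]=R.from_quat(s["ee_rot"]).as_matrix();T[:3,3]=s["eef_pos"]
        C=T@np.array(d["mount"])
    else:
        C=np.eye(4);C[:3,:3]=R.from_quat(d["attitude"]).as_matrix();C[:3,3]=d["eye"]
    d["C"]=C; return d
def proj(d,P):
    P=np.atleast_2d(P); q=(P-d["C"][:3,3])@d["C"][:3,:3]
    return np.c_[d["fx"]*q[:,0]/q[:,2]+d["cx"],d["fy"]*q[:,1]/q[:,2]+d["cy"]]
def onz(d,uv,z):
    uv=np.atleast_2d(uv)
    r=np.c_[(uv[:,0]-d["cx"])/d["fx"],(uv[:,1]-d["cy"])/d["fy"],np.ones(len(uv))]@d["C"][:3,:3].T
    e=d["C"][:3,3]; return e+r*((z-e[2])/r[:,2])[:,None]
def ring(c,r,z,n=60):
    a=np.linspace(0,2*np.pi,n); return np.c_[c[0]+r*np.cos(a),c[1]+r*np.sin(a),np.full(n,z)]
def draw(img,d,P,col,sc,off):
    p=((proj(d,P)-off)*sc).astype(int)
    cv2.polylines(img,[p.reshape(-1,1,2)],False,col,1)
E
python3 - <<'E'
from h import *
t=snap("top"); s=snap("side")
for n,uv,z in [("pot",(355,155),.076),("blue",(244,225),.08),("orange",(242,267),.08),("slim",(449,237),.105),("big",(459,204),.105),("turq",(449,266),.105),("handle",(356,186),.157),("ptr",(366,254),.014),("weight",(447,152),.05),("glue",(240,138),.085)]:
    print(n,onz(t,uv,z).round(3))
crop=lambda d,x0,y0,w,h,k:cv2.resize(d["color"][y0:y0+h,x0:x0+w],None,fx=k,fy=k,interpolation=cv2.INTER_CUBIC)
a=crop(t,400,180,100,100,4);b=crop(s,290,70,133,100,4)
b=cv2.resize(b,(400,400))
cv2.imwrite("pics/cropA.png",np.hstack([a,b]))
cv2.imwrite("pics/cropB.png",np.hstack([crop(t,200,190,100,100,4),crop(s,310,240,100,100,4)]))
cv2.imwrite("pics/cropC.png",crop(t,280,130,150,140,4))
E
```

```text
pot [[ 0.645 -0.045  0.076]]
blue [[0.454 0.247 0.08 ]]
orange [[0.345 0.25  0.08 ]]
slim [[ 0.428 -0.284  0.105]]
big [[ 0.513 -0.311  0.105]]
turq [[ 0.354 -0.282  0.105]]
handle [[ 0.551 -0.04   0.157]]
ptr [[ 0.378 -0.082  0.014]]
weight [[ 0.661 -0.301  0.05 ]]
glue [[0.686 0.263 0.085]]
```

View pics/cropA.png

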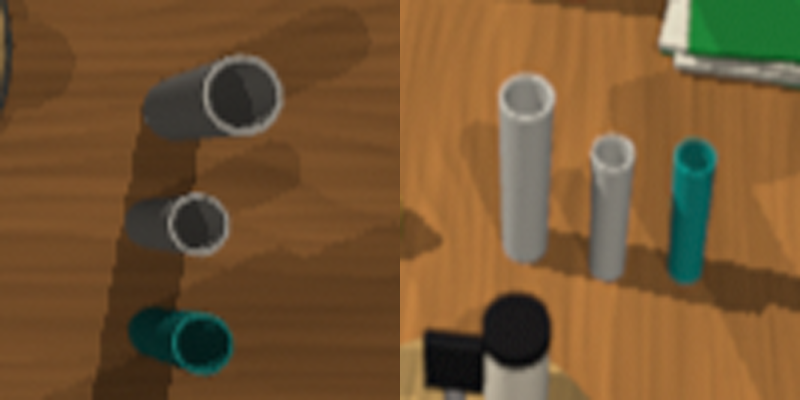

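View pics/cropB.png

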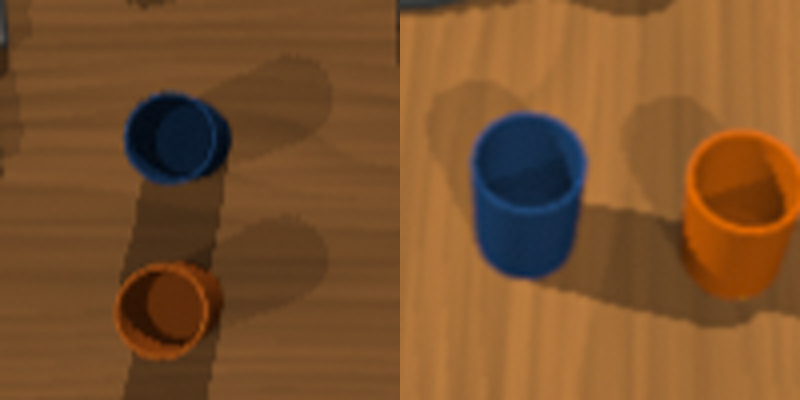

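View pics/cropC.png

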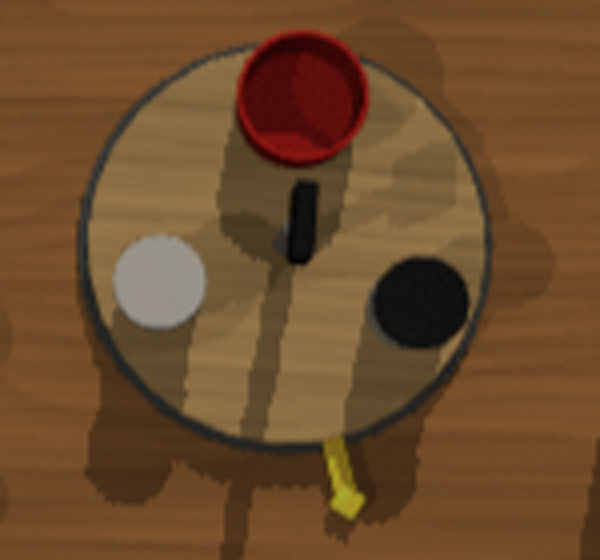

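The crop confirms it: the smaller non-turquoise slim beaker is the middle one (449,237), shorter and narrower than the pale one at (459,204). The blue beaker is at (244,225). Next I'll refine by fitting rings.

```bash
cat >> h.py <<'E'
from scipy.optimize import minimize
def grad(d):
    g=cv2.GaussianBlur(d["color"],(0,0),0.8).astype(np.float32)
    gx=cv2.Sobel(g,cv2.CV_32F,1,0);gy=cv2.Sobel(g,cv2.CV_32F,0,1)
    return np.sqrt((gx**2+gy**2).sum(2))
def fit(ds,c,rings,span=.012):
    gs=[grad(d) for d in ds]
    def cost(x):
        v=0
        for d,g in zip(ds,gs):
            for r,z in rings:
                p=proj(d,ring(x,r,z,90)).astype(np.float32)
                v+=np.minimum(cv2.remap(g,p[:,0].reshape(1,-1),p[:,1].reshape(1,-1),cv2.INTER_LINEAR),300).mean()
        return -v
    best=min(((cost((c[0]+a,c[1]+b)),c[0]+a,c[1]+b) for a in np.arange(-span,span,.0015) for b in np.arange(-span,span,.0015)))
    r=minimize(cost,best[1:],method="Nelder-Mead",options=dict(initial_simplex=[best[1:],(best[1]+.001,best[2]),(best[1],best[2]+.001)],xatol=1e-4))
    return r.x.round(4),round(-r.fun,1)
E
python3 - <<'E'
from h import *
t=snap("top"); s=snap("side")
O={"blue":((.454,.247),[(.031,.08)]),"slim":((.428,-.284),[(.020,.105)]),"pot":((.645,-.045),[(.045,.076)]),"axis":((.55,-.05),[(.14,.026),(.148,.012)])}
res={}
for n,(c,r) in O.items():
    a=fit([t],c,r);b=fit([s],c,r);e=fit([t,s],c,r);res[n]=e[0]
    print(n,a,b,e)
for d,nm in ((t,"top"),(s,"side")):
    im=cv2.resize(d["color"],None,fx=3,fy=3,interpolation=cv2.INTER_CUBIC)
    for n,(c,r) in O.items():
        for rr,z in r: draw(im,d,ring(res[n],rr,z),(0,255,255),3,np.array([0,0]))
    if nm=="top": im=im[380:780,600:1400]
    else: im=im[280:880,650:1350]
    cv2.imwrite(f"pics/fit_{nm}.png",im)
ax=res["axis"]; p=res["pot"]-ax
print("pot r",np.hypot(*p),"ang",np.degrees(np.arctan2(p[1],p[0])))
for uv in [(366.5,256),(365.5,253),(363.5,243)]:
    q=onz(t,uv,.014)[0,:2]-ax; print(q,np.hypot(*q),np.degrees(np.arctan2(q[1],q[0])))
E
```

```text
blue (array([0.4563, 0.2511]), np.float64(231.4)) (array([0.4581, 0.2556]), np.float64(236.1)) (array([0.4569, 0.2523]), np.float64(449.3))
slim (array([ 0.4338, -0.2818]), np.float64(202.9)) (array([ 0.4329, -0.2824]), np.float64(206.9)) (array([ 0.4334, -0.2817]), np.float64(408.0))
pot (array([ 0.6447, -0.044 ]), np.float64(233.4)) (array([ 0.6498, -0.0427]), np.float64(224.5)) (array([ 0.6472, -0.044 ]), np.float64(428.2))
axis (array([ 0.5546, -0.0396]), np.float64(318.4)) (array([ 0.5557, -0.0343]), np.float64(368.0)) (array([ 0.5553, -0.0389]), np.float64(642.8))
pot r 0.09204140372680111 ang -3.176377110797538
[-0.18311005 -0.04468439] 0.18848338426974703 -166.28612650252933
[-0.17482904 -0.04189868] 0.17977957056251415 -166.52295066893444
[-0.14711853 -0.03631829] 0.15153507949142705 -166.1329847859817
```

View pics/fit_top.png

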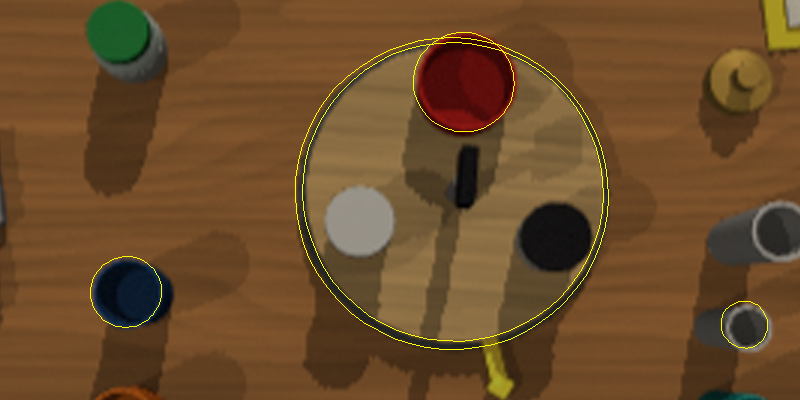

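View pics/fit_side.png

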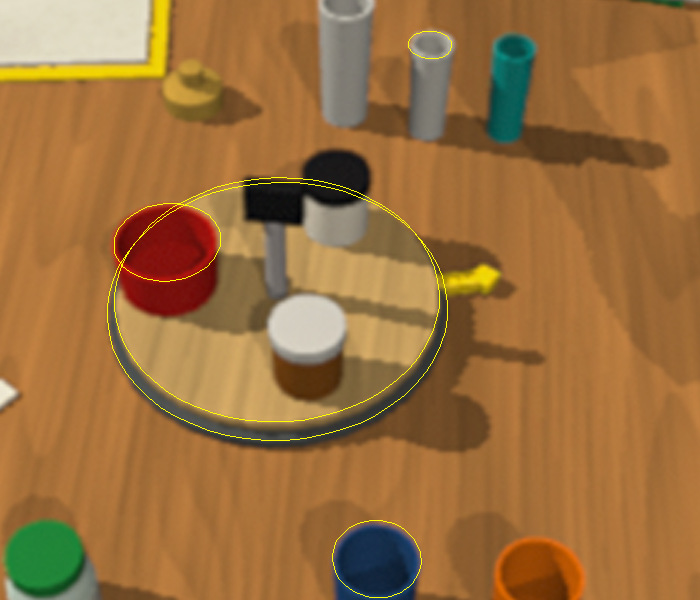

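Run:
```python
from h import *
s=sense();M=R.from_quat(s["ee_rot"]).as_matrix();print(M.round(3))
print("jaw yaw",np.degrees(np.arctan2(M[1,2],M[0,2])))
t=snap("top")
for n,uv,z in [("blue",(242.75-.4,224.6-.4),.08),("slim",(449.1,235.6),.105),("pot",(355.4,154.1),.076)]: print(n,onz(t,uv,z).round(4))
```

```text
[[-0.912 -0.     0.409]
 [-0.409  0.    -0.912]
 [-0.    -1.    -0.   ]]
jaw yaw -65.8301531539482
blue [[0.4563 0.2515 0.08  ]]
slim [[ 0.4315 -0.284   0.105 ]]
pot [[ 0.647  -0.0462  0.076 ]]
```

```bash
python3 -m jog '[{"linear":[0.011,0.04,0.01],"rotation":[0,0,0.136],"gripper":0.0878},{"linear":[0.022,0.08,0.02],"rotation":[0,0,0.272],"gripper":0.0878},{"linear":[0.032,0.12,0.03],"rotation":[0,0,0.408],"gripper":0.0878},{"linear":[0.043,0.16,0.04],"rotation":[0,0,0.544],"gripper":0.0878},{"linear":[0.053,0.2,0.05],"rotation":[0,0,0.68],"gripper":0.0878}]'
python3 -m jog '[{"linear":[0.011,0.04,0],"rotation":[0,0,0.136],"gripper":0.0878},{"linear":[0.022,0.08,0],"rotation":[0,0,0.272],"gripper":0.0878},{"linear":[0.032,0.12,0],"rotation":[0,0,0.408],"gripper":0.0878},{"linear":[0.043,0.16,0],"rotation":[0,0,0.544],"gripper":0.0878},{"linear":[0.053,0.2,0],"rotation":[0,0,0.68],"gripper":0.0878}]'
```

```text
time: 0.9
eef_pos: [0.2988, -0.3458, 0.2532]
ee_rot: [0.372, -0.601, 0.602, -0.372]
ft_force: [0.3, 0.2, 0.2]
opening: 0.0879
time: 1.4
eef_pos: [0.3517, -0.1458, 0.253]
ee_rot: [-0.551, 0.443, -0.443, 0.551]
ft_force: [1.3, -0.5, -0.3]
opening: 0.0877
```

```bash
python3 -m jog '[{"linear":[0.011,0.04,0],"rotation":[0,0,0.136],"gripper":0.0878},{"linear":[0.022,0.08,0],"rotation":[0,0,0.272],"gripper":0.0878},{"linear":[0.032,0.12,0],"rotation":[0,0,0.408],"gripper":0.0878},{"linear":[0.043,0.16,0],"rotation":[0,0,0.544],"gripper":0.0878},{"linear":[0.053,0.2,0],"rotation":[0,0,0.68],"gripper":0.0878}]'
python3 -m jog '[{"linear":[0.011,0.04,0],"rotation":[0,0,0.136],"gripper":0.0878},{"linear":[0.022,0.08,0],"rotation":[0,0,0.272],"gripper":0.0878},{"linear":[0.032,0.12,0],"rotation":[0,0,0.408],"gripper":0.0878},{"linear":[0.043,0.16,0],"rotation":[0,0,0.544],"gripper":0.0878},{"linear":[0.052,0.2,0],"rotation":[0,0,0.68],"gripper":0.0878}]'
python3 - <<'E'
from h import *
w=snap("wrist");s=sense();M=R.from_quat(s["ee_rot"]).as_matrix()
print(s["eef_pos"],s["qpos"],np.degrees(np.arctan2(M[1,2],M[0,2])),M[2].round(3))
print(fit([w],(.457,.252),[(.031,.08)]),fit([w],(.457,.252),[(.031,.08),(.028,.08)]))
x=fit([w],(.457,.252),[(.031,.08)])[0]
im=w["color"].copy();draw(im,w,ring(x,.031,.08),(0,255,255),1,np.zeros(2))
cv2.imwrite("pics/w_blue.png",im)
E
```

```text
time: 1.9
eef_pos: [0.4047, 0.0544, 0.253]
ee_rot: [-0.667, 0.233, -0.234, 0.667]
ft_force: [0.2, -0.5, -0.2]
opening: 0.0882
time: 2.4
eef_pos: [0.4568, 0.2544, 0.2528]
ee_rot: [-0.707, -0.002, 0.002, 0.707]
ft_force: [1.0, 0.1, 1.0]
opening: 0.0876
[0.45690254 0.25911628 0.25090417] [ 0.44897768 -0.09394937  1.32995075  0.00321085  1.90636996 -1.13756237] 90.96242634532612 [-0.002 -1.     0.002]
(array([0.4576, 0.2534]), np.float64(293.8)) (array([0.4579, 0.2531]), np.float64(559.7))
```

View pics/w_blue.png

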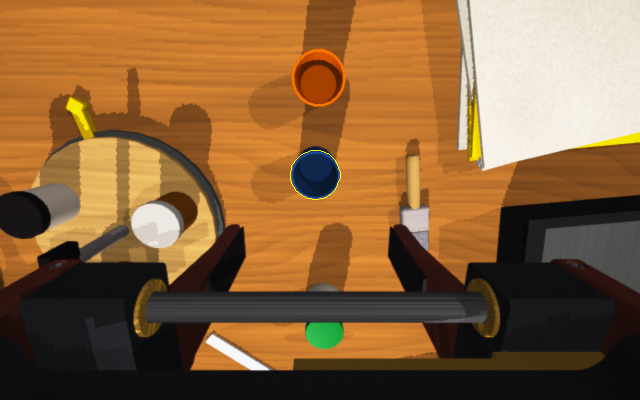

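Fit ring sits on the blue rim at (315,174) in the wrist picture; beaker at about (0.4575, 0.253). Descending.

```bash
python3 -m jog '[{"linear":[0.001,0,-0.04],"rotation":[0,0,0],"gripper":0.0878},{"linear":[0.001,0,-0.08],"rotation":[0,0,0],"gripper":0.0878},{"linear":[0.001,0,-0.12],"rotation":[0,0,0],"gripper":0.0878},{"linear":[0.001,0,-0.15],"rotation":[0,0,0],"gripper":0.0878},{"linear":[0.001,0,-0.15],"rotation":[0,0,0],"gripper":0.0878}]'
python3 - <<'E'
from h import *
w=snap("wrist");s=sense();M=R.from_quat(s["ee_rot"]).as_matrix()
print(s["eef_pos"],np.degrees(np.arctan2(M[1,2],M[0,2])),M[2].round(3))
print(fit([w],(.457,.252),[(.031,.08)]),fit([w],(.457,.252),[(.031,.08),(.028,.08)]))
x=fit([w],(.457,.252),[(.031,.08)])[0]
im=w["color"].copy();draw(im,w,ring(x,.031,.08),(0,255,255),1,np.zeros(2))
cv2.imwrite("pics/w_blue2.png",im)
E
```

```text
time: 2.95
eef_pos: [0.455, 0.2513, 0.0974]
ee_rot: [0.708, -0.003, -0.003, -0.706]
ft_force: [0.1, -0.3, -0.1]
opening: 0.0877
[0.45637701 0.2519163  0.10086026] 90.00201343682876 [-0.004 -1.    -0.002]
(array([0.4574, 0.2533]), np.float64(297.4)) (array([0.4575, 0.2533]), np.float64(584.1))
```

View pics/w_blue2.png

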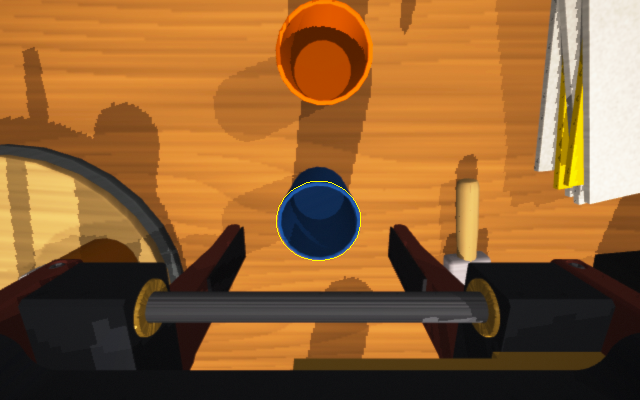

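Rim ring matches at (318,220), with the beaker centred between the fingers to about 1 mm. Going down and gripping.

```bash
python3 -m jog '[{"linear":[0.001,0.001,-0.02],"rotation":[0,0,0],"gripper":0.0878},{"linear":[0.001,0.001,-0.036],"rotation":[0,0,0],"gripper":0.0878},{"linear":[0.001,0.001,-0.036],"rotation":[0,0,0],"gripper":0.0878},{"linear":[0.001,0.001,-0.036],"rotation":[0,0,0],"gripper":0.055},{"linear":[0.001,0.001,-0.036],"rotation":[0,0,0],"gripper":0.05}]' 25
python3 -m jog '[{"linear":[0,0,0],"rotation":[0,0,0],"gripper":0.05},{"linear":[0,0,0],"rotation":[0,0,0],"gripper":0.05},{"linear":[0,0,0],"rotation":[0,0,0],"gripper":0.05},{"linear":[0,0,0],"rotation":[0,0,0],"gripper":0.05},{"linear":[0,0,0.005],"rotation":[0,0,0],"gripper":0.05}]'
```

```text
time: 3.5
eef_pos: [0.4593, 0.2538, 0.0683]
ee_rot: [-0.707, -0.001, -0.001, 0.707]
ft_force: [0.2, 0.7, 0.5]
opening: 0.0748
time: 4.0
eef_pos: [0.4582, 0.2534, 0.0711]
ee_rot: [0.707, -0.0, -0.001, -0.707]
ft_force: [-0.0, -0.3, -0.1]
opening: 0.0503
```

Run:
```python
from h import *
w=snap("wrist");s=sense();print(s["eef_pos"],s["opening"],s["ft_force"])
d=snap("side")
cv2.imwrite("pics/w3.png",w["color"]);cv2.imwrite("pics/s3.png",cv2.resize(d["color"][180:380,230:480],None,fx=3,fy=3))
```

```text
[0.45879441 0.25364199 0.07263245] 0.04990273997473145 [-0.71702222  0.69481813  1.32951734]
```

View pics/w3.png

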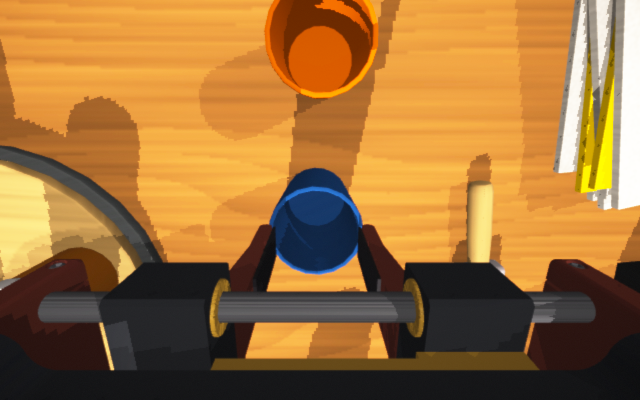

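View pics/s3.png

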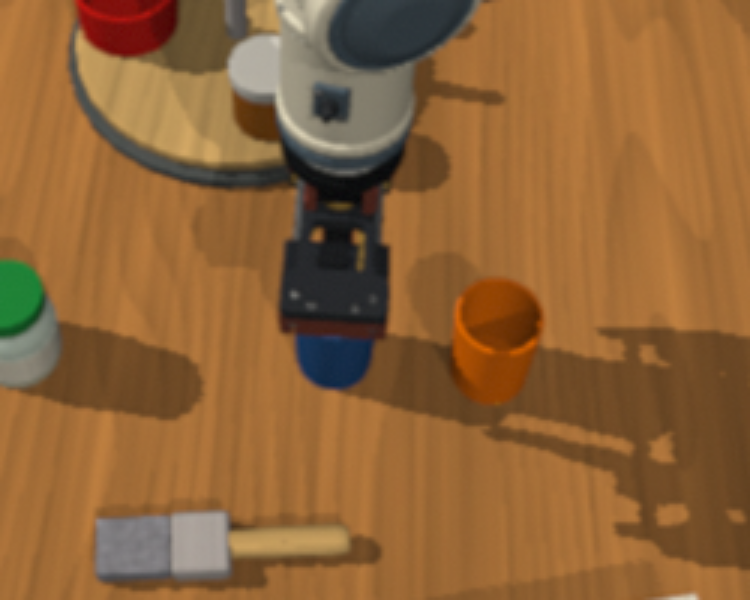

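Run:
```python
from h import *
w=snap("wrist");s=sense();M=R.from_quat(s["ee_rot"]).as_matrix();p=s["eef_pos"]
print(p,s["opening"],M[2].round(3))
im=cv2.resize(w["color"],None,fx=3,fy=3,interpolation=cv2.INTER_CUBIC)
L=lambda x,y,z:M@np.array([x,y,z])+p
for o,col in ((.025,(0,255,255)),(.0305,(255,0,255))):
  for sg in (1,-1):
    q=np.array([L(-.01,.014,sg*o),L(.01,.014,sg*o),L(.01,-.02,sg*o),L(-.01,-.02,sg*o),L(-.01,.014,sg*o)])
    draw(im,w,q,col,3,np.array([-.33,-.33]))
for dz in (0,.005): draw(im,w,ring((.4575,.2533),.031,.08+dz),(0,255,0),3,np.zeros(2))
cv2.imwrite("pics/w4.png",im[450:1000,600:1350])
```

```text
[0.45894359 0.2537198  0.07237513] 0.050451128334710965 [ 0.001 -1.     0.   ]
```

View pics/w4.png

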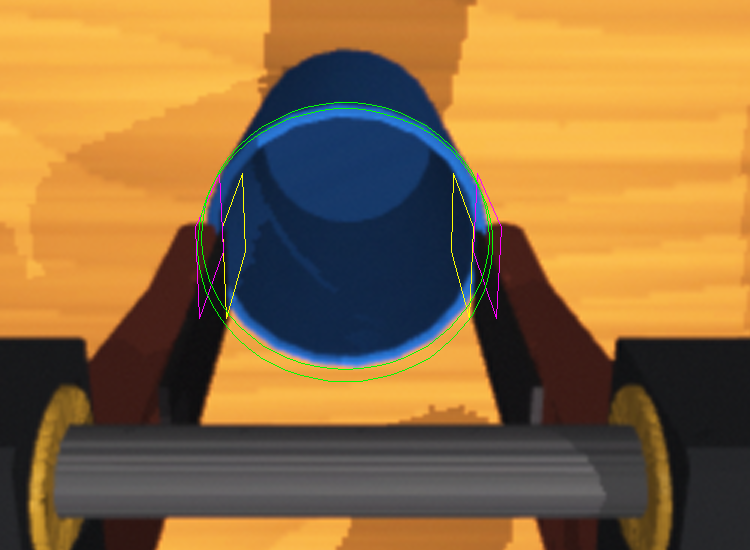

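Run:
```python
from h import *
w=snap("wrist");s=sense()
print(s["eef_pos"],s["opening"],s["time"],s["ft_force"])
im=cv2.resize(w["color"],None,fx=3,fy=3,interpolation=cv2.INTER_CUBIC)
for z in (0,.005): 
  c=(.4575,.2533)
  draw(im,w,ring(c,.028,z),(0,255,0) if z==0 else (0,0,255),3,np.array([-.33,-.33]))
  draw(im,w,ring(c,.031,z+.08),(0,255,0) if z==0 else (0,0,255),3,np.array([-.33,-.33]))
cv2.imwrite("pics/w5.png",im[450:1000,600:1350])
```

```text
[0.45881513 0.25366842 0.07209095] 0.049525435501335924 4.2 [ 0.42507678 -0.35108603 -0.23463431]
```

View pics/w5.png

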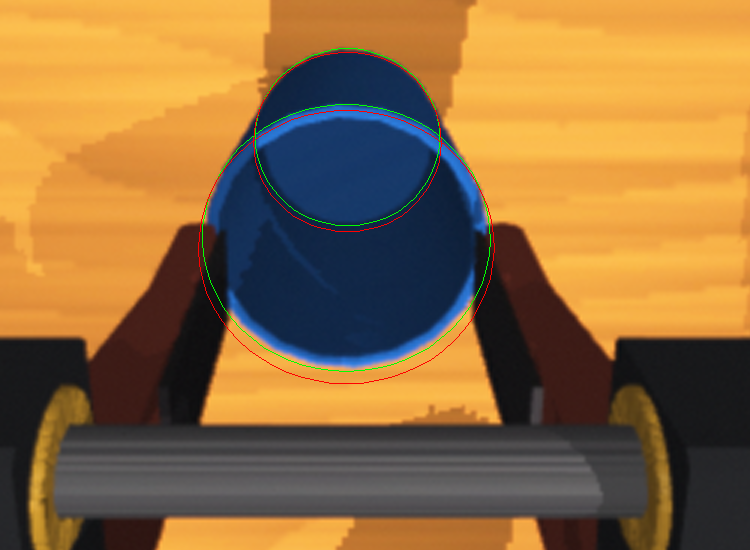

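Run:
```python
import cv2,numpy as np
a=cv2.imread("pics/w_blue2.png")[170:320,150:270];b=cv2.imread("pics/w3.png")[190:320,230:350]
a=cv2.resize(a,(400,500));b=cv2.resize(b,(400,500*130//150))
b=cv2.copyMakeBorder(b,0,500-b.shape[0],0,0,cv2.BORDER_CONSTANT)
o=np.hstack([a,b]).astype(float)
cv2.imwrite("pics/tip.png",(255*(o/255)**.5).astype(np.uint8))
```

```text
(no output)
```

View pics/tip.png

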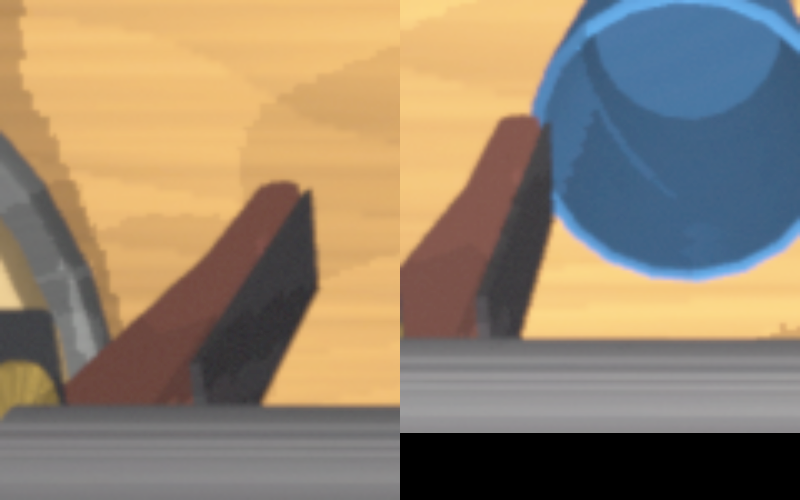

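The picture shows the pad tips ending at about tool y = −19 mm. The pad corners at (243.6,227) and (245.4,257) give a pad width of 20 mm, so the scale is right. That puts the tips 33 mm shorter than stated, so the jaws closed above the rim and the beaker hasn't moved (its z=0 rings match). I'll open and go lower, which is safe under either geometry.

```bash
python3 -m jog '[{"linear":[0,0,0],"rotation":[0,0,0],"gripper":0.0878},{"linear":[0,0,0],"rotation":[0,0,0],"gripper":0.0878},{"linear":[-0.001,0,0],"rotation":[0,0,0],"gripper":0.0878},{"linear":[-0.001,0,-0.02],"rotation":[0,0,0],"gripper":0.0878},{"linear":[-0.001,0,-0.039],"rotation":[0,0,0],"gripper":0.0878}]' 25
python3 - <<'E'
from h import *
w=snap("wrist");s=sense();print(s["eef_pos"],s["opening"],s["ft_force"])
im=w["color"]; cv2.imwrite("pics/w6.png",im)
E
```

```text
time: 4.7
eef_pos: [0.458, 0.2538, 0.0328]
ee_rot: [-0.707, -0.001, -0.0, 0.707]
ft_force: [-0.2, -0.8, -0.6]
opening: 0.0859
[0.45596627 0.25280073 0.02856863] 0.08731775906710822 [-0.49347955 -0.69205595 -3.0830412 ]
```

View pics/w6.png

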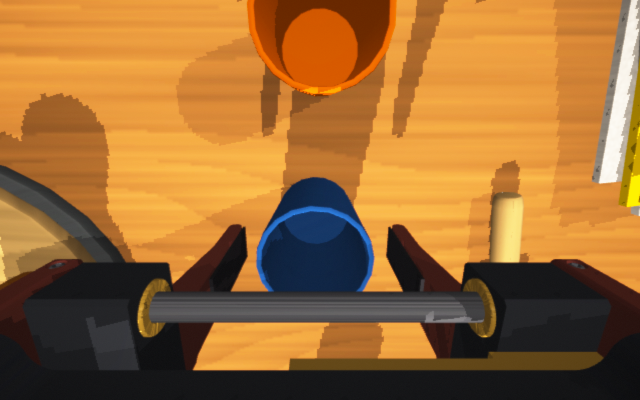

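Fingers now straddle the beaker rim at (315,250). Closing.

```bash
python3 -m jog '[{"linear":[0,0,0],"rotation":[0,0,0],"gripper":0.05},{"linear":[0,0,0],"rotation":[0,0,0],"gripper":0.05},{"linear":[0,0,0],"rotation":[0,0,0],"gripper":0.05},{"linear":[0,0,0],"rotation":[0,0,0],"gripper":0.05},{"linear":[0,0,0],"rotation":[0,0,0],"gripper":0.05}]' 25
```

```text
time: 5.25
eef_pos: [0.4584, 0.2537, 0.034]
ee_rot: [-0.707, -0.001, -0.001, 0.707]
ft_force: [0.0, -1.5, 4.7]
opening: 0.0621
```

```bash
python3 -m jog '[{"linear":[0,0,0.02],"rotation":[0,0,0],"gripper":0.05},{"linear":[0,0,0.055],"rotation":[0,0,0],"gripper":0.05},{"linear":[0,0,0.09],"rotation":[0,0,0],"gripper":0.05},{"linear":[0,0,0.12],"rotation":[0,0,0],"gripper":0.05},{"linear":[0,0,0.13],"rotation":[0,0,0],"gripper":0.05}]'
python3 - <<'E'
from h import *
d=snap("side");s=sense();print(s["eef_pos"],s["opening"],s["ft_force"])
cv2.imwrite("pics/s6.png",cv2.resize(d["color"][130:380,200:500],None,fx=2.5,fy=2.4))
E
```

```text
time: 5.75
eef_pos: [0.4588, 0.2542, 0.1666]
ee_rot: [-0.706, -0.002, -0.002, 0.708]
ft_force: [-0.6, -0.6, -1.4]
opening: 0.0619
[0.45881282 0.25420261 0.16645547] 0.06161266489851095 [ 0.59530008  0.84956908 -0.52874725]
```

View pics/s6.png

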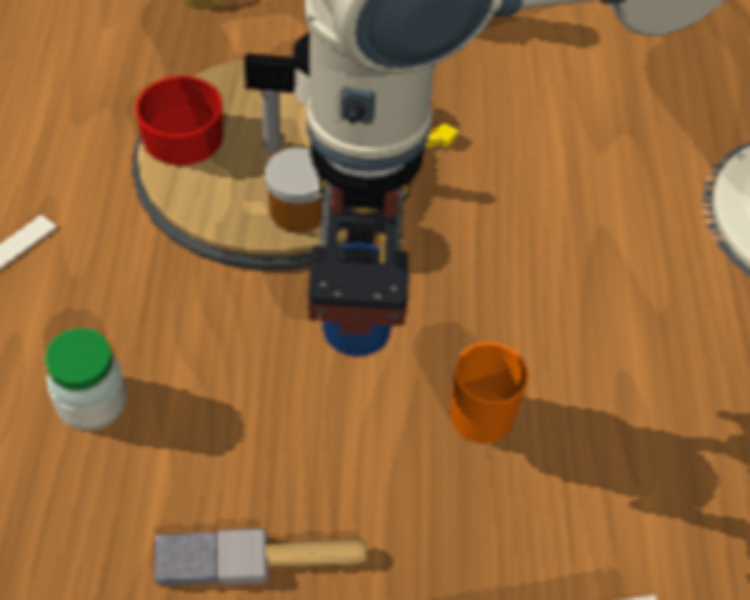

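```bash
python3 -m jog '[{"linear":[0.019,-0.03,0],"rotation":[0,0,0],"gripper":0.05},{"linear":[0.04,-0.06,0],"rotation":[0,0,0],"gripper":0.05},{"linear":[0.065,-0.09,0],"rotation":[0,0,0],"gripper":0.05},{"linear":[0.09,-0.12,0],"rotation":[0,0,0],"gripper":0.05},{"linear":[0.115,-0.15,0],"rotation":[0,0,0],"gripper":0.05}]'
python3 -m jog '[{"linear":[0.02,-0.035,0],"rotation":[0,0,-0.01],"gripper":0.05},{"linear":[0.04,-0.07,0],"rotation":[0,0,-0.02],"gripper":0.05},{"linear":[0.06,-0.11,0],"rotation":[0,0,-0.03],"gripper":0.05},{"linear":[0.07,-0.138,0],"rotation":[0,0,-0.05],"gripper":0.05},{"linear":[0.074,-0.1475,0],"rotation":[0,0,-0.05],"gripper":0.05}]'
python3 -m jog '[{"linear":[0,0,0],"rotation":[0,0,0],"gripper":0.05},{"linear":[0,0,0],"rotation":[0,0,0],"gripper":0.05},{"linear":[0,0,0],"rotation":[0,0,0],"gripper":0.05},{"linear":[0,0,0],"rotation":[0,0,0],"gripper":0.05},{"linear":[0,0,0],"rotation":[0,0,0],"gripper":0.05}]'
python3 - <<'E'
from h import *
w=snap("wrist");t=snap("top");d=snap("side");s=sense();print(s["eef_pos"],s["opening"],s["ft_force"])
cv2.imwrite("pics/w7.png",w["color"])
print(fit([w],(.6465,-.044),[(.045,.076)]),fit([w],(.6465,-.044),[(.031,.21)]))
im=cv2.resize(w["color"],None,fx=1.25,fy=1.25)
k=np.zeros(2)
draw(im,w,ring((.6465,-.044),.045,.076),(0,255,255),1.25,k);
draw(im,w,ring((.6465,-.044),.031,.21),(0,255,0),1.25,k);draw(im,w,ring((.6465,-.044),.028,.13),(0,255,0),1.25,k)
cv2.imwrite("pics/w7o.png",im)
cv2.imwrite("pics/s7.png",cv2.resize(d["color"][80:280,200:450],None,fx=3,fy=3))
E
```

```text
time: 6.3
eef_pos: [0.5727, 0.1023, 0.1601]
ee_rot: [0.707, -0.001, -0.001, -0.707]
ft_force: [0.4, 0.3, -1.3]
opening: 0.0618
time: 6.8
eef_pos: [0.6464, -0.047, 0.1592]
ee_rot: [0.707, -0.021, 0.017, -0.707]
ft_force: [-0.3, -0.3, -0.6]
opening: 0.0618
time: 7.3
eef_pos: [0.6466, -0.0429, 0.1631]
ee_rot: [-0.707, 0.017, -0.017, 0.707]
ft_force: [0.3, -0.2, -1.1]
opening: 0.062
[ 0.64661255 -0.04345843  0.16292299] 0.06176641612438778 [-0.09433032 -0.56987537 -1.64935122]
(array([ 0.6505, -0.0455]), np.float64(220.8)) (array([ 0.6456, -0.0421]), np.float64(185.3))
```

View pics/w7o.png

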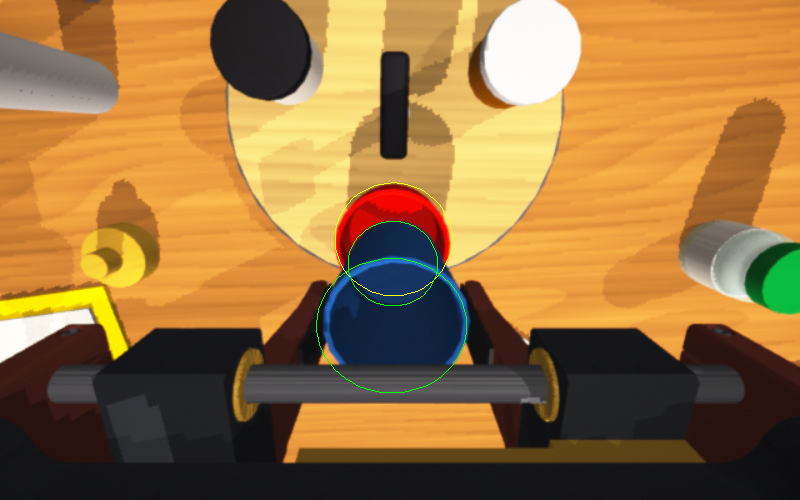

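View pics/s7.png

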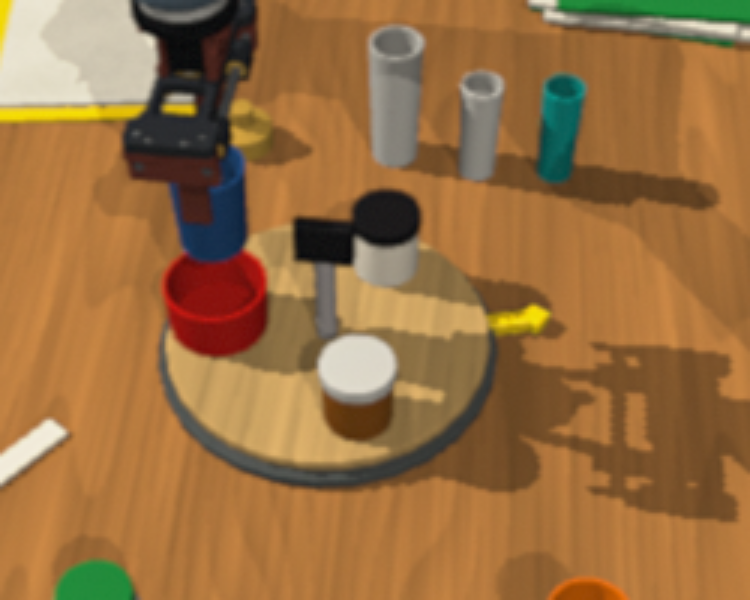

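Run:
```python
from h import *
w=snap("wrist");s=sense();print(s["eef_pos"])
for z in np.arange(.19,.216,.003): print(round(z,3),*fit([w],(.6465,-.043),[(.031,z)],.008))
g=fit([w],(.6465,-.044),[(.045,.076),(.041,.076)],.008);print(g)
```

```text
[ 0.64662996 -0.04360129  0.16288644]
0.19 [ 0.6524 -0.0452] 163.1
0.193 [ 0.6541 -0.0434] 224.3
0.196 [ 0.6534 -0.0429] 192.4
0.199 [ 0.6498 -0.0447] 202.1
0.202 [ 0.6482 -0.0429] 206.5
0.205 [ 0.647  -0.0432] 225.7
0.208 [ 0.6462 -0.043 ] 216.7
0.211 [ 0.6456 -0.0423] 171.7
0.214 [ 0.6474 -0.0433] 156.0
(array([ 0.6508, -0.0455]), np.float64(381.0))
```

```bash
python3 -m jog '[{"linear":[0.001,-0.001,-0.025],"rotation":[0,0,0],"gripper":0.05},{"linear":[0.001,-0.001,-0.05],"rotation":[0,0,0],"gripper":0.05},{"linear":[0.001,-0.001,-0.07],"rotation":[0,0,0],"gripper":0.05},{"linear":[0.001,-0.001,-0.082],"rotation":[0,0,0],"gripper":0.05},{"linear":[0.001,-0.001,-0.086],"rotation":[0,0,0],"gripper":0.05}]'
python3 -m jog '[{"linear":[0,0,-0.002],"rotation":[0,0,0],"gripper":0.05},{"linear":[0,0,-0.004],"rotation":[0,0,0],"gripper":0.05},{"linear":[0,0,-0.006],"rotation":[0,0,0],"gripper":0.05},{"linear":[0,0,-0.006],"rotation":[0,0,0],"gripper":0.05},{"linear":[0,0,-0.006],"rotation":[0,0,0],"gripper":0.05}]'
python3 - <<'E'
from h import *
w=snap("wrist");s=sense();print(s["eef_pos"],s["ft_force"],s["opening"])
cv2.imwrite("pics/w8.png",w["color"])
d=snap("side");cv2.imwrite("pics/s8.png",cv2.resize(d["color"][80:280,200:450],None,fx=3,fy=3))
E
```

```text
time: 8.0
eef_pos: [0.6469, -0.0448, 0.075]
ee_rot: [-0.707, 0.018, -0.017, 0.707]
ft_force: [-0.2, -0.8, -3.0]
opening: 0.0617
time: 8.5
eef_pos: [0.6479, -0.045, 0.0712]
ee_rot: [0.707, -0.017, 0.018, -0.707]
ft_force: [0.0, 0.2, -2.1]
opening: 0.062
[ 0.6478113  -0.04493833  0.07116543] [-0.24361855  0.33019139 -1.10635043] 0.0614892094980264
```

View pics/s8.png

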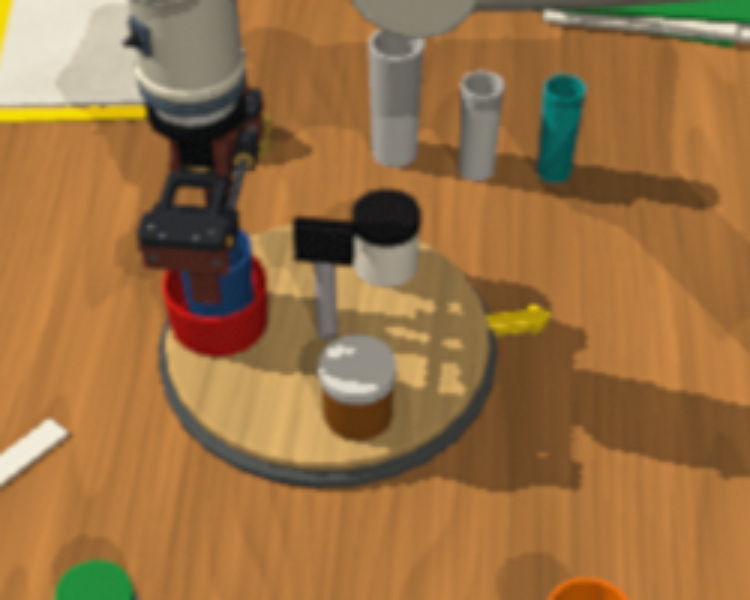

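View pics/w8.png

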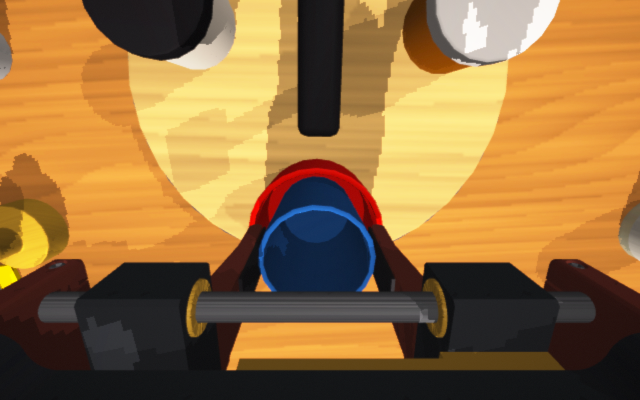

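```bash
python3 -m jog '[{"linear":[0,0,-0.001],"rotation":[0,0,0],"gripper":0.05},{"linear":[0,0,-0.002],"rotation":[0,0,0],"gripper":0.05},{"linear":[0,0,-0.003],"rotation":[0,0,0],"gripper":0.05},{"linear":[0,0,-0.004],"rotation":[0,0,0],"gripper":0.05},{"linear":[0,0,-0.004],"rotation":[0,0,0],"gripper":0.05}]'
python3 -m jog '[{"linear":[0,0,-0.001],"rotation":[0,0,0],"gripper":0.05},{"linear":[0,0,-0.002],"rotation":[0,0,0],"gripper":0.05},{"linear":[0,0,-0.003],"rotation":[0,0,0],"gripper":0.05},{"linear":[0,0,-0.003],"rotation":[0,0,0],"gripper":0.05},{"linear":[0,0,-0.003],"rotation":[0,0,0],"gripper":0.05}]'
```

```text
time: 9.1
eef_pos: [0.6475, -0.0449, 0.0664]
ee_rot: [-0.707, 0.018, -0.017, 0.707]
ft_force: [0.5, -0.8, -1.3]
opening: 0.0618
time: 9.6
eef_pos: [0.6481, -0.045, 0.0651]
ee_rot: [0.707, -0.017, 0.018, -0.707]
ft_force: [-2.0, 0.5, 5.3]
opening: 0.0618
```

```bash
python3 -m jog '[{"linear":[0,0,0.001],"rotation":[0,0,0],"gripper":0.07},{"linear":[0,0,0.001],"rotation":[0,0,0],"gripper":0.08},{"linear":[0,0,0.001],"rotation":[0,0,0],"gripper":0.0878},{"linear":[0,0,0.001],"rotation":[0,0,0],"gripper":0.0878},{"linear":[0,0,0.01],"rotation":[0,0,0],"gripper":0.0878}]'
python3 -m jog '[{"linear":[0,0,0.03],"rotation":[0,0,0],"gripper":0.0878},{"linear":[0,0,0.07],"rotation":[0,0,0],"gripper":0.0878},{"linear":[0,0,0.11],"rotation":[0,0,0],"gripper":0.0878},{"linear":[-0.01,-0.02,0.145],"rotation":[0,0,0],"gripper":0.0878},{"linear":[-0.03,-0.05,0.16],"rotation":[0,0,0],"gripper":0.0878}]'
python3 - <<'E'
from h import *
w=snap("wrist");s=sense();print(s["eef_pos"],s["ft_force"],s["opening"])
cv2.imwrite("pics/w9.png",w["color"])
d=snap("side");cv2.imwrite("pics/s9.png",cv2.resize(d["color"][80:280,200:450],None,fx=3,fy=3))
E
```

```text
time: 10.1
eef_pos: [0.6466, -0.0448, 0.072]
ee_rot: [-0.707, 0.019, -0.016, 0.707]
ft_force: [-0.6, 0.5, -0.1]
opening: 0.0878
time: 10.6
eef_pos: [0.6188, -0.0943, 0.2388]
ee_rot: [0.707, -0.014, 0.019, -0.707]
ft_force: [0.6, -0.8, 1.4]
opening: 0.0879
[ 0.61648069 -0.099798    0.24128023] [ 0.97257074 -2.75328963  2.25983648] 0.08762216085251189
```

View pics/s9.png

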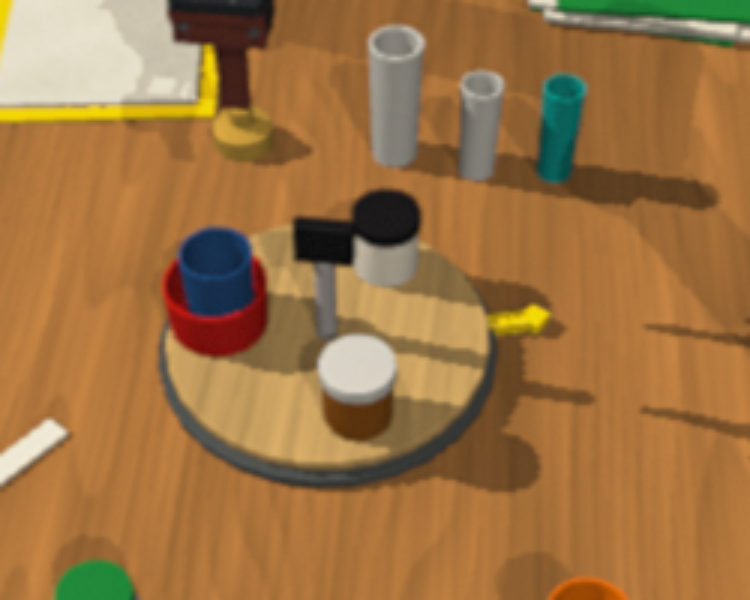

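View pics/w9.png

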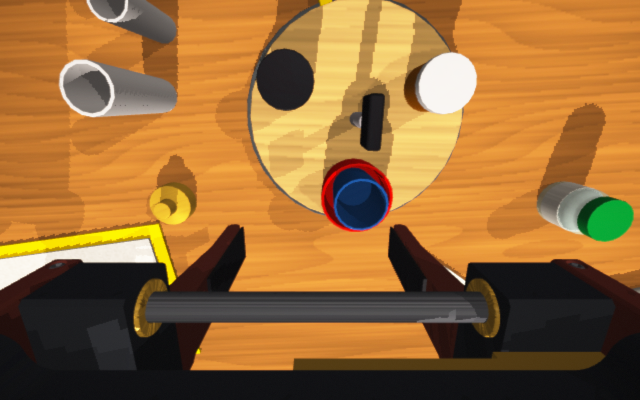

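Blue stands upright in the red pot: in the wrist view its rim is at (360,203), inside the pot's ring. Now the slim one.

```bash
python3 -m jog '[{"linear":[-0.035,-0.035,0],"rotation":[0,0,0],"gripper":0.0878},{"linear":[-0.07,-0.07,0],"rotation":[0,0,0],"gripper":0.0878},{"linear":[-0.105,-0.105,0],"rotation":[0,0,0],"gripper":0.0878},{"linear":[-0.14,-0.14,0],"rotation":[0,0,0],"gripper":0.0878},{"linear":[-0.165,-0.17,-0.01],"rotation":[0,0,0.05],"gripper":0.0878}]'
python3 -m jog '[{"linear":[-0.02,-0.018,-0.02],"rotation":[0,0,0],"gripper":0.0878},{"linear":[-0.02,-0.018,-0.03],"rotation":[0,0,0],"gripper":0.0878},{"linear":[-0.02,-0.018,-0.03],"rotation":[0,0,0],"gripper":0.0878},{"linear":[-0.02,-0.018,-0.03],"rotation":[0,0,0],"gripper":0.0878},{"linear":[-0.02,-0.018,-0.03],"rotation":[0,0,0],"gripper":0.0878}]'
python3 - <<'E'
from h import *
w=snap("wrist");s=sense();print(s["eef_pos"],s["qpos"])
for z in (.1,.105,.11): print(fit([w],(.432,-.283),[(.020,z),(.017,z)]))
x=fit([w],(.432,-.283),[(.020,.105),(.017,.105)])[0]
im=cv2.resize(w["color"],None,fx=1.25,fy=1.25)
draw(im,w,ring(x,.02,.105),(0,255,255),1.25,np.zeros(2));draw(im,w,ring(x,.0175,0),(0,255,0),1.25,np.zeros(2))
cv2.imwrite("pics/w10.png",im)
E
```

```text
time: 11.2
eef_pos: [0.4513, -0.2662, 0.2252]
ee_rot: [0.708, 0.001, 0.001, -0.707]
ft_force: [-0.1, 0.1, -0.1]
opening: 0.0879
time: 11.7
eef_pos: [0.4338, -0.2821, 0.1946]
ee_rot: [0.707, 0.001, -0.0, -0.707]
ft_force: [0.0, 0.2, 0.1]
opening: 0.088
[ 0.43380004 -0.28222208  0.19467475] [-6.42729293e-01 -1.33822852e-01  1.46671353e+00  2.89169500e-04
  1.80732580e+00 -2.21553509e+00]
(array([ 0.4335, -0.2835]), np.float64(600.0))
(array([ 0.4318, -0.2839]), np.float64(600.0))
(array([ 0.4305, -0.2839]), np.float64(594.3))
```

View pics/w10.png

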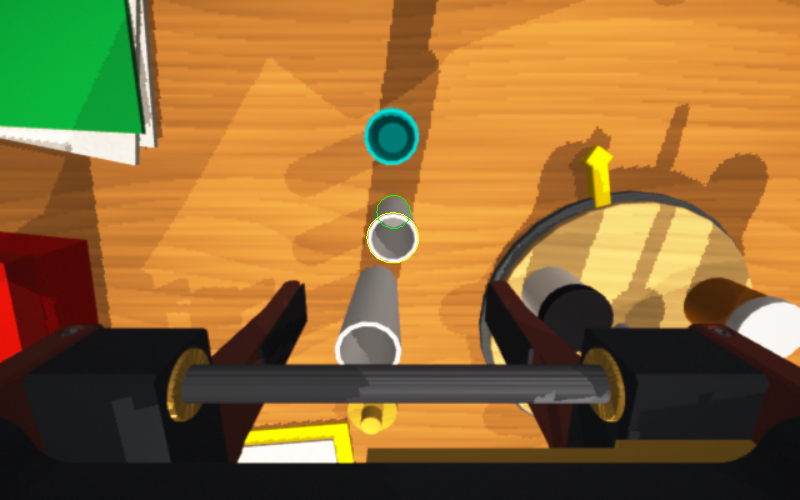

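Ring matches the slim rim at (392,238). The beaker is at (0.432, -0.284). Descending to put the tips at about 82 mm.

```bash
python3 -m jog '[{"linear":[-0.002,-0.0015,-0.035],"rotation":[0,0,0],"gripper":0.0878},{"linear":[-0.002,-0.0015,-0.07],"rotation":[0,0,0],"gripper":0.0878},{"linear":[-0.002,-0.0015,-0.105],"rotation":[0,0,0],"gripper":0.0878},{"linear":[-0.002,-0.0015,-0.131],"rotation":[0,0,0],"gripper":0.0878},{"linear":[-0.002,-0.0015,-0.131],"rotation":[0,0,0],"gripper":0.0878}]'
python3 - <<'E'
from h import *
w=snap("wrist");s=sense();print(s["eef_pos"],s["ft_force"])
im=cv2.resize(w["color"],None,fx=1.25,fy=1.25)
cv2.imwrite("pics/w11.png",im)
E
```

```text
time: 12.25
eef_pos: [0.4294, -0.2824, 0.0588]
ee_rot: [-0.706, 0.001, 0.002, 0.709]
ft_force: [0.4, 0.1, -0.0]
opening: 0.0876
[ 0.43034992 -0.28335106  0.06166206] [ 1.18795266 -0.51013483  0.77253131]
```

View pics/w11.png

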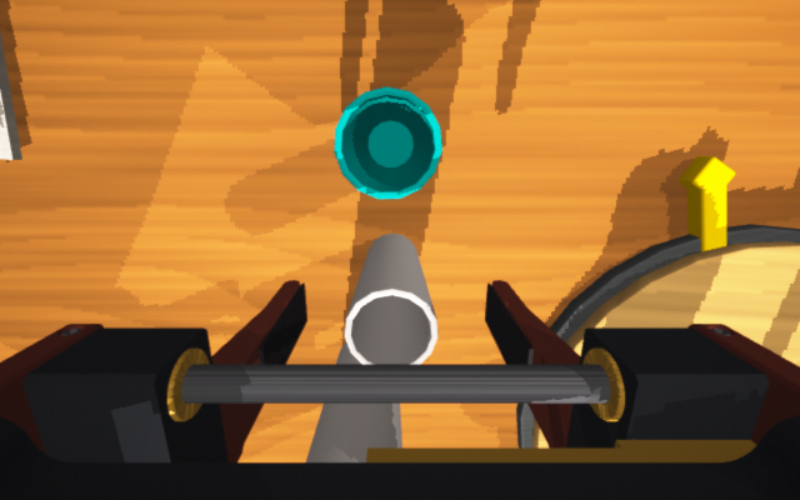

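Slim rim at (392,328) is centred between the fingers at the pad section. Gripping.

```bash
python3 -m jog '[{"linear":[0.001,0,0],"rotation":[0,0,0],"gripper":0.06},{"linear":[0.001,0,0],"rotation":[0,0,0],"gripper":0.045},{"linear":[0.001,0,0],"rotation":[0,0,0],"gripper":0.03},{"linear":[0.001,0,0],"rotation":[0,0,0],"gripper":0.03},{"linear":[0.001,0,0],"rotation":[0,0,0],"gripper":0.03}]' 25
python3 -m jog '[{"linear":[0,0,0],"rotation":[0,0,0],"gripper":0.03},{"linear":[0,0,0],"rotation":[0,0,0],"gripper":0.03},{"linear":[0,0,0.005],"rotation":[0,0,0],"gripper":0.03},{"linear":[0,0,0.02],"rotation":[0,0,0],"gripper":0.03},{"linear":[0,0,0.05],"rotation":[0,0,0],"gripper":0.03}]'
```

```text
time: 12.8
eef_pos: [0.4318, -0.2846, 0.0633]
ee_rot: [0.707, 0.0, 0.0, -0.707]
ft_force: [-0.7, 0.7, -0.6]
opening: 0.0513
time: 13.3
eef_pos: [0.4305, -0.2836, 0.1116]
ee_rot: [-0.706, 0.001, 0.001, 0.708]
ft_force: [0.3, -1.2, -1.0]
opening: 0.0385
```

```bash
python3 -m jog '[{"linear":[0,0,0.03],"rotation":[0,0,0],"gripper":0.03},{"linear":[0,0,0.06],"rotation":[0,0,0],"gripper":0.03},{"linear":[0,0,0.09],"rotation":[0,0,0],"gripper":0.03},{"linear":[0,0,0.1],"rotation":[0,0,0],"gripper":0.03},{"linear":[0,0,0.1],"rotation":[0,0,0],"gripper":0.03}]'
python3 - <<'E'
from h import *
d=snap("side");w=snap("wrist");s=sense();print(s["eef_pos"],s["ft_force"],s["opening"])
cv2.imwrite("pics/s12.png",cv2.resize(d["color"][20:270,200:450],None,fx=2.4,fy=2.4))
cv2.imwrite("pics/w12.png",w["color"])
E
```

```text
time: 13.8
eef_pos: [0.4323, -0.2849, 0.2151]
ee_rot: [0.708, 0.001, 0.001, -0.706]
ft_force: [-0.3, -0.9, -1.1]
opening: 0.0388
[ 0.43145072 -0.28423548  0.21158985] [ 0.25237386  0.33491749 -2.41491719] 0.03910301576308495
```

View pics/s12.png

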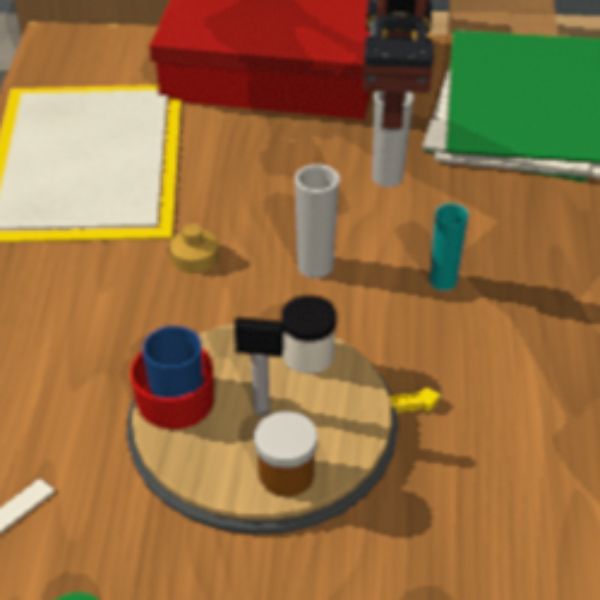

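View pics/w12.png

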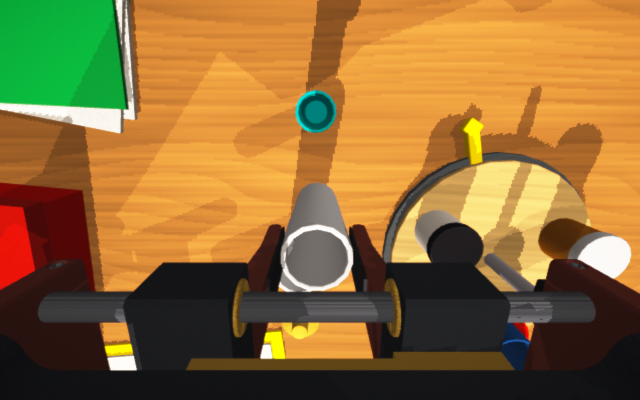

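Run:
```python
from h import *
t=snap("top");d=snap("side")
c=(.647,-.045)
for ds in ([t],[d],[t,d]): print(fit(ds,c,[(.031,.111),(.028,.111)],.01),fit(ds,c,[(.045,.076)],.008))
im=cv2.resize(t["color"],None,fx=6,fy=6,interpolation=cv2.INTER_CUBIC)
x=fit([t],c,[(.031,.111),(.028,.111)],.01)[0]
draw(im,t,ring(x,.031,.111),(0,255,255),6,np.array([-.4,-.4]))
cv2.imwrite("pics/t13.png",im[700:1300,1800:2500])
```

```text
(array([ 0.6514, -0.0472]), np.float64(312.1)) (array([ 0.6441, -0.0437]), np.float64(245.3))
(array([ 0.6474, -0.0469]), np.float64(439.2)) (array([ 0.6514, -0.0539]), np.float64(212.7))
(array([ 0.6481, -0.0471]), np.float64(739.1)) (array([ 0.6449, -0.0447]), np.float64(389.9))
```

View pics/t13.png

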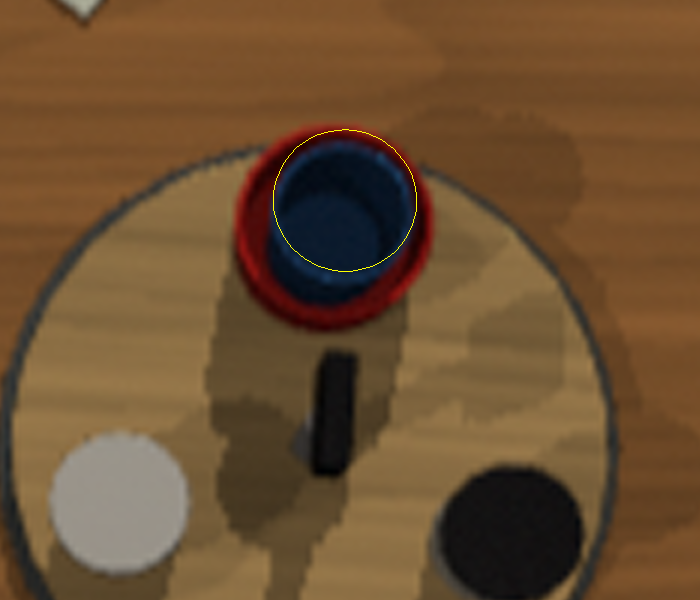

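```bash
python3 -m jog '[{"linear":[0.018,0.02,0],"rotation":[0,0,0],"gripper":0.03},{"linear":[0.04,0.045,0],"rotation":[0,0,0],"gripper":0.03},{"linear":[0.065,0.072,0],"rotation":[0,0,0],"gripper":0.03},{"linear":[0.09,0.1,0],"rotation":[0,0,0],"gripper":0.03},{"linear":[0.115,0.127,0],"rotation":[0,0,0],"gripper":0.03}]'
python3 -m jog '[{"linear":[0.025,0.027,0],"rotation":[0,0,0],"gripper":0.03},{"linear":[0.05,0.055,0],"rotation":[0,0,0],"gripper":0.03},{"linear":[0.075,0.082,0],"rotation":[0,0,0],"gripper":0.03},{"linear":[0.093,0.102,0],"rotation":[0,0,0],"gripper":0.03},{"linear":[0.1,0.11,0],"rotation":[0,0,0],"gripper":0.03}]'
python3 -m jog '[{"linear":[0,0,0],"rotation":[0,0,0],"gripper":0.03},{"linear":[0,0,0],"rotation":[0,0,0],"gripper":0.03},{"linear":[0,0,0],"rotation":[0,0,0],"gripper":0.03},{"linear":[0,0,0],"rotation":[0,0,0],"gripper":0.03},{"linear":[0,0,0],"rotation":[0,0,0],"gripper":0.03}]'
python3 - <<'E'
from h import *
w=snap("wrist");d=snap("side");s=sense();p=s["eef_pos"];print(p,s["ft_force"],s["opening"])
cv2.imwrite("pics/s14.png",cv2.resize(d["color"][50:250,200:450],None,fx=3,fy=3))
im=cv2.resize(w["color"],None,fx=1.25,fy=1.25)
k=np.zeros(2);b=(.647,-.047)
draw(im,w,ring(b,.031,.111),(0,255,255),1.25,k);draw(im,w,ring(b,.028,.031),(0,255,255),1.25,k)
zb=p[2]-.063
draw(im,w,ring(p,.02,zb+.105),(0,255,0),1.25,k);draw(im,w,ring(p,.0175,zb),(0,255,0),1.25,k)
cv2.imwrite("pics/w14.png",im)
E
```

```text
time: 14.5
eef_pos: [0.5469, -0.156, 0.2109]
ee_rot: [-0.707, 0.001, 0.001, 0.707]
ft_force: [-0.1, -0.4, -0.1]
opening: 0.0388
time: 15.0
eef_pos: [0.6471, -0.0452, 0.21]
ee_rot: [-0.707, 0.0, 0.002, 0.707]
ft_force: [-0.0, -0.9, -1.7]
opening: 0.039
time: 15.5
eef_pos: [0.6463, -0.0483, 0.2132]
ee_rot: [0.707, -0.0, 0.001, -0.707]
ft_force: [0.1, 0.0, -0.1]
opening: 0.0391
[ 0.64645382 -0.0479507   0.21307575] [0.07904603 0.60703738 0.31129059] 0.03848179538197145
```

View pics/w14.png

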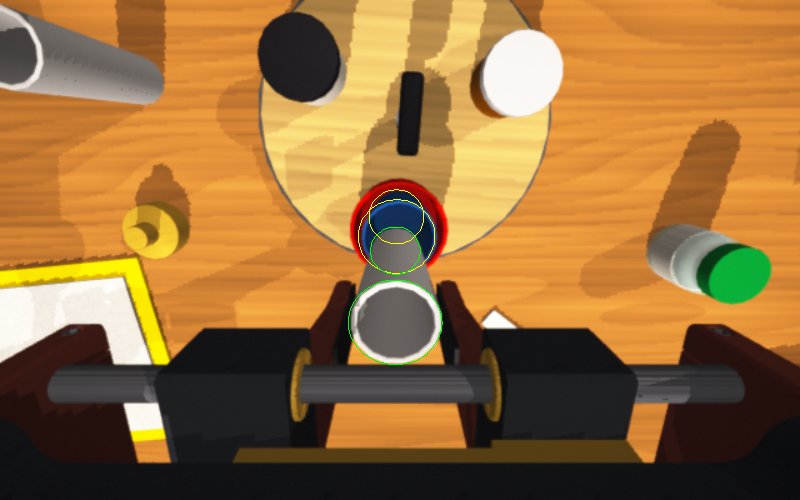

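View pics/s14.png

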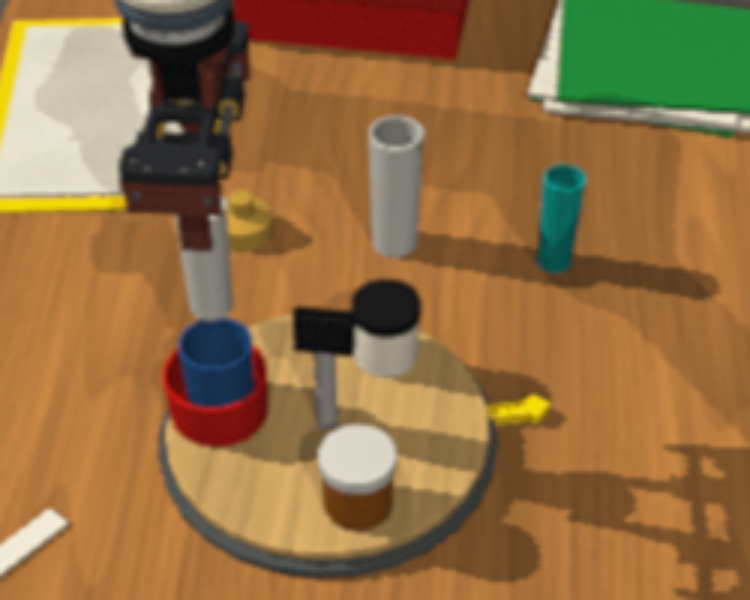

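```bash
python3 -m jog '[{"linear":[0.001,0.002,-0.02],"rotation":[0,0,0],"gripper":0.03},{"linear":[0.001,0.002,-0.035],"rotation":[0,0,0],"gripper":0.03},{"linear":[0.001,0.002,-0.05],"rotation":[0,0,0],"gripper":0.03},{"linear":[0.001,0.002,-0.055],"rotation":[0,0,0],"gripper":0.03},{"linear":[0.001,0.002,-0.055],"rotation":[0,0,0],"gripper":0.03}]'
python3 - <<'E'
from h import *
w=snap("wrist");s=sense();p=s["eef_pos"];print(p,s["ft_force"],s["opening"])
cv2.imwrite("pics/w15.png",cv2.resize(w["color"][100:350,180:460],None,fx=2.4,fy=2.4))
d=snap("side");cv2.imwrite("pics/s15.png",cv2.resize(d["color"][110:230,220:340],None,fx=5,fy=5))
E
```

```text
time: 16.1
eef_pos: [0.647, -0.0454, 0.1561]
ee_rot: [-0.707, 0.001, 0.001, 0.707]
ft_force: [0.0, 1.1, -1.1]
opening: 0.0386
[ 0.647444   -0.04547742  0.15737857] [-0.95129681 -0.32715519 -0.10918278] 0.038798718265191864
```

View pics/w15.png

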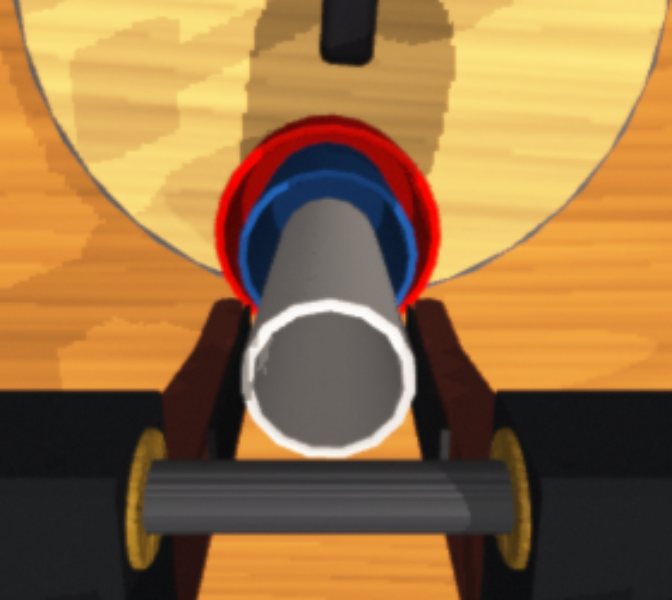

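View pics/s15.png

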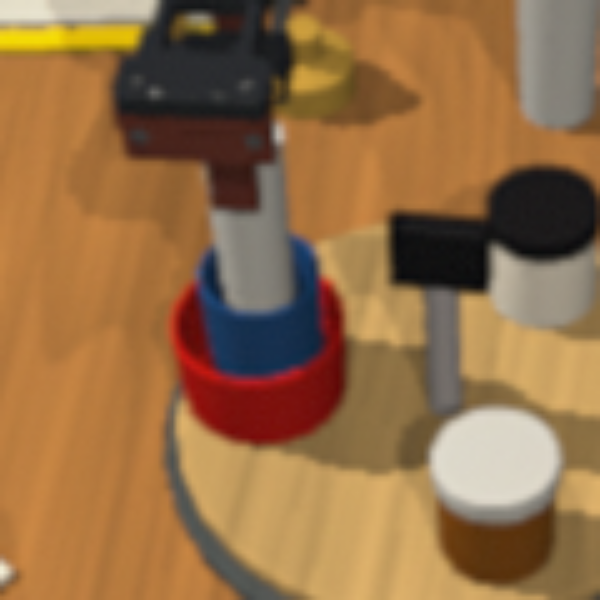

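Slim bottom is inside the blue rim and centred (slim centre x≈330, blue ≈328 in the wrist crop). Lowering further, then easing down onto the floor.

```bash
python3 -m jog '[{"linear":[0,0,-0.015],"rotation":[0,0,0],"gripper":0.03},{"linear":[0,0,-0.03],"rotation":[0,0,0],"gripper":0.03},{"linear":[0,0,-0.044],"rotation":[0,0,0],"gripper":0.03},{"linear":[0,0,-0.048],"rotation":[0,0,0],"gripper":0.03},{"linear":[0,0,-0.048],"rotation":[0,0,0],"gripper":0.03}]'
python3 -m jog '[{"linear":[0,0,-0.001],"rotation":[0,0,0],"gripper":0.03},{"linear":[0,0,-0.002],"rotation":[0,0,0],"gripper":0.03},{"linear":[0,0,-0.003],"rotation":[0,0,0],"gripper":0.03},{"linear":[0,0,-0.004],"rotation":[0,0,0],"gripper":0.03},{"linear":[0,0,-0.004],"rotation":[0,0,0],"gripper":0.03}]'
```

```text
time: 16.7
eef_pos: [0.6468, -0.0453, 0.1078]
ee_rot: [-0.707, 0.001, 0.001, 0.707]
ft_force: [-0.7, -0.6, -0.5]
opening: 0.0389
time: 17.2
eef_pos: [0.6477, -0.0454, 0.1058]
ee_rot: [0.707, 0.0, -0.0, -0.707]
ft_force: [0.4, 0.2, -0.5]
opening: 0.0385
```

```bash
python3 -m jog '[{"linear":[0,0,-0.001],"rotation":[0,0,0],"gripper":0.03},{"linear":[0,0,-0.002],"rotation":[0,0,0],"gripper":0.03},{"linear":[0,0,-0.003],"rotation":[0,0,0],"gripper":0.03},{"linear":[0,0,-0.004],"rotation":[0,0,0],"gripper":0.03},{"linear":[0,0,-0.004],"rotation":[0,0,0],"gripper":0.03}]'
python3 -m jog '[{"linear":[0,0,-0.001],"rotation":[0,0,0],"gripper":0.03},{"linear":[0,0,-0.002],"rotation":[0,0,0],"gripper":0.03},{"linear":[0,0,-0.002],"rotation":[0,0,0],"gripper":0.03},{"linear":[0,0,-0.002],"rotation":[0,0,0],"gripper":0.03},{"linear":[0,0,-0.002],"rotation":[0,0,0],"gripper":0.03}]'
```

```text
time: 17.7
eef_pos: [0.6475, -0.0454, 0.1014]
ee_rot: [-0.707, 0.0, 0.0, 0.707]
ft_force: [-0.6, -0.3, -0.5]
opening: 0.0385
time: 18.2
eef_pos: [0.6477, -0.0454, 0.0997]
ee_rot: [-0.707, -0.0, 0.0, 0.707]
ft_force: [0.2, 0.5, -0.5]
opening: 0.0391
```

```bash
python3 -m jog '[{"linear":[0,0,-0.001],"rotation":[0,0,0],"gripper":0.03},{"linear":[0,0,-0.002],"rotation":[0,0,0],"gripper":0.03},{"linear":[0,0,-0.002],"rotation":[0,0,0],"gripper":0.03},{"linear":[0,0,-0.002],"rotation":[0,0,0],"gripper":0.03},{"linear":[0,0,-0.002],"rotation":[0,0,0],"gripper":0.03}]'
python3 - <<'E'
from h import *
w=snap("wrist");s=sense();p=s["eef_pos"];print(p,s["ft_force"],s["opening"])
cv2.imwrite("pics/w16.png",cv2.resize(w["color"][100:350,180:460],None,fx=2.4,fy=2.4))
d=snap("side");cv2.imwrite("pics/s16.png",cv2.resize(d["color"][110:230,220:340],None,fx=5,fy=5))
E
```

```text
time: 18.7
eef_pos: [0.648, -0.0455, 0.0988]
ee_rot: [0.707, 0.001, 0.0, -0.707]
ft_force: [-1.4, 0.6, 5.5]
opening: 0.0389
[ 0.64801733 -0.04545838  0.09883452] [0.07717804 0.42391348 5.62399724] 0.038647530673372066
```

View pics/w16.png

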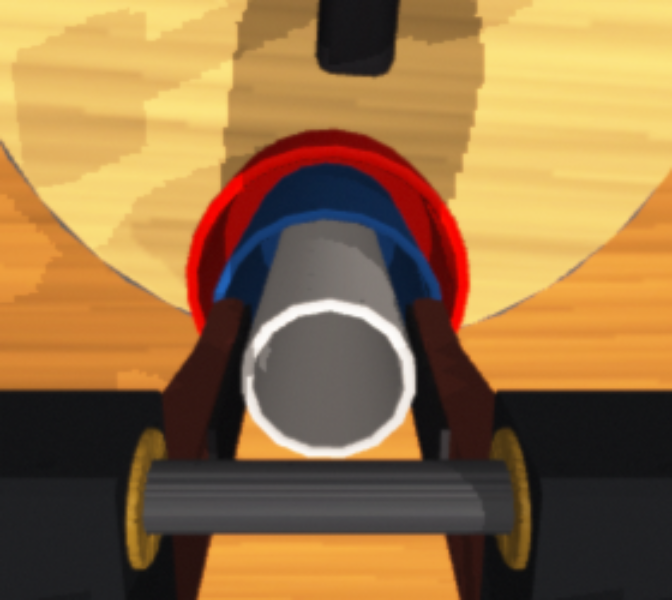

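View pics/s16.png

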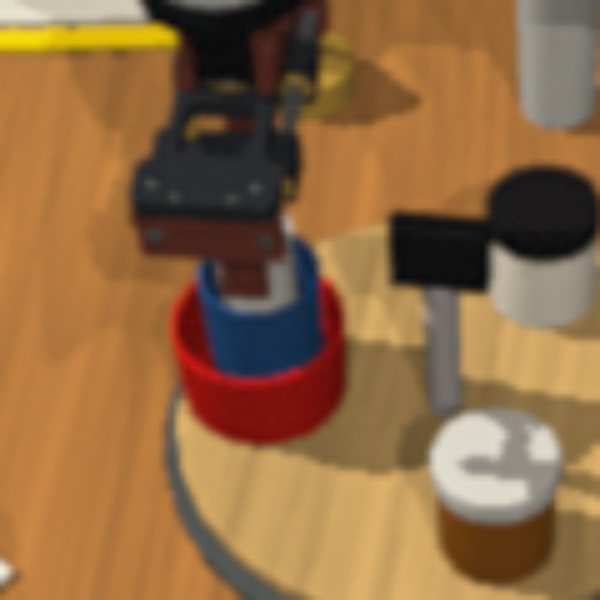

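5.5 N at the expected height: the slim beaker is on the blue beaker's floor. Releasing and rising.

```bash
python3 -m jog '[{"linear":[0,0,0.002],"rotation":[0,0,0],"gripper":0.05},{"linear":[0,0,0.002],"rotation":[0,0,0],"gripper":0.07},{"linear":[0,0,0.002],"rotation":[0,0,0],"gripper":0.08},{"linear":[0,0,0.002],"rotation":[0,0,0],"gripper":0.0878},{"linear":[0,0,0.005],"rotation":[0,0,0],"gripper":0.0878}]'
python3 -m jog '[{"linear":[0,0,0.025],"rotation":[0,0,0],"gripper":0.0878},{"linear":[0,0,0.06],"rotation":[0,0,0],"gripper":0.0878},{"linear":[0,0,0.09],"rotation":[0,0,0],"gripper":0.0878},{"linear":[0,0,0.12],"rotation":[0,0,0],"gripper":0.0878},{"linear":[-0.01,0,0.14],"rotation":[0,0,0],"gripper":0.0878}]'
python3 -m jog '[{"linear":[-0.03,0,0],"rotation":[0,0,0],"gripper":0.0878},{"linear":[-0.06,0,0],"rotation":[0,0,0],"gripper":0.0878},{"linear":[-0.08,0.003,0],"rotation":[0,0,0],"gripper":0.0878},{"linear":[-0.083,0.004,0],"rotation":[0,0,0],"gripper":0.0878},{"linear":[-0.083,0.004,0],"rotation":[0,0,0],"gripper":0.0878}]'
python3 - <<'E'
from h import *
w=snap("wrist");s=sense();p=s["eef_pos"];print(p,s["ft_force"],s["opening"],s["qpos"][5])
M=R.from_quat(s["ee_rot"]).as_matrix();print(np.degrees(np.arctan2(M[1,2],M[0,2])))
cv2.imwrite("pics/w17.png",w["color"])
t=snap("top");cv2.imwrite("pics/t17.png",cv2.resize(t["color"][120:270,280:430],None,fx=4,fy=4))
d=snap("side");cv2.imwrite("pics/s17.png",cv2.resize(d["color"][90:250,220:400],None,fx=4,fy=3.75))
E
```

```text
time: 19.3
eef_pos: [0.6472, -0.0454, 0.1019]
ee_rot: [-0.707, 0.0, 0.001, 0.707]
ft_force: [0.4, -0.2, -0.3]
opening: 0.0749
time: 19.8
eef_pos: [0.6383, -0.0454, 0.2452]
ee_rot: [0.707, 0.001, 0.001, -0.707]
ft_force: [0.8, -0.4, 0.7]
opening: 0.0878
time: 20.3
eef_pos: [0.5547, -0.0413, 0.2434]
ee_rot: [0.707, 0.001, 0.0, -0.707]
ft_force: [-0.0, -0.4, -0.4]
opening: 0.0879
[ 0.555105   -0.04142355  0.2428913 ] [ 0.08039508 -0.02359377  0.35643991] 0.0873097009699953 -1.706738155981269
90.0196345975491
```

View pics/w17.png

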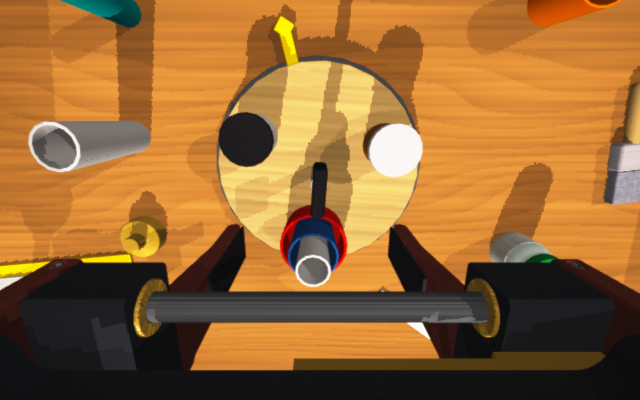

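View pics/s17.png

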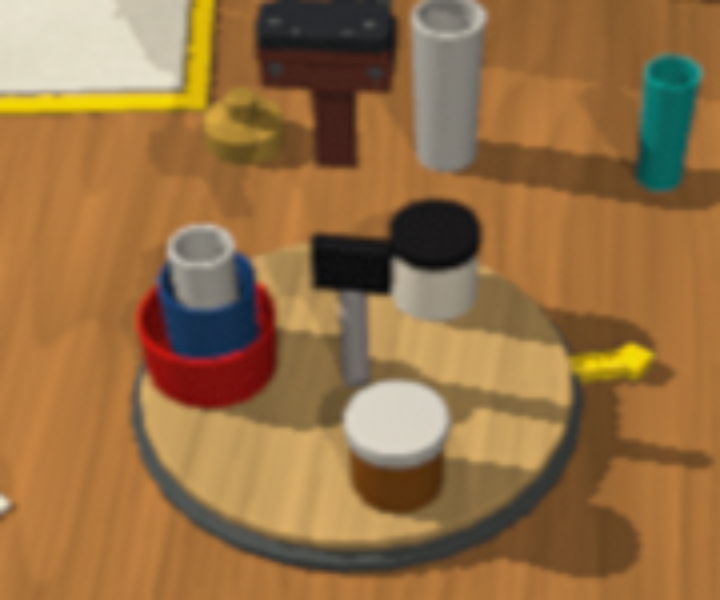

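View pics/t17.png

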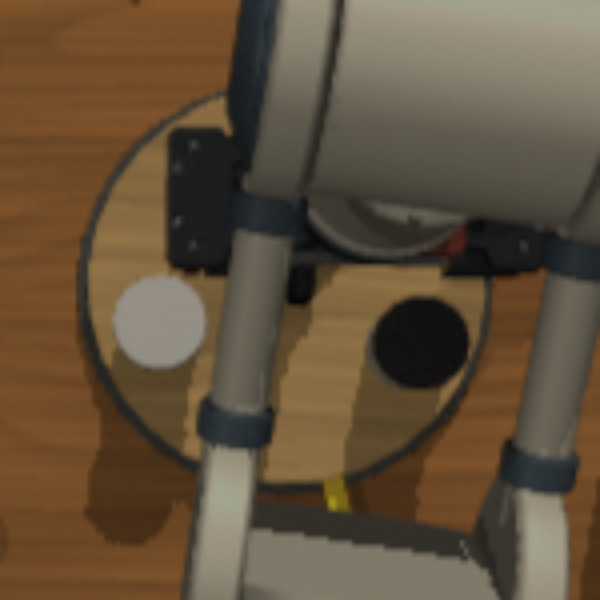

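Slim stands in blue, and blue in red: slim rim at (313,270) in the wrist view. Now a joint fit for the turntable axis, its angle and the pointer.

```bash
cat > tt.py <<'E'
from h import *
def model(ax,ay,th,pot=True):
    c,s=np.cos(th),np.sin(th)  # th = direction of pot
    L=[ring((ax,ay),.14,.026,200)]
    for k in (2.0,-2.0):
        L.append(ring((ax+.095*np.cos(th+k),ay+.095*np.sin(th+k)),.031,.092,60))
    if pot: L.append(ring((ax+.095*c,ay+.095*s),.045,.076,60))
    q=[(-.025,-.007),(.025,-.007),(.025,.007),(-.025,.007),(-.025,-.007)]
    q=np.array(q);seg=np.vstack([q[i]+(q[i+1]-q[i])*np.linspace(0,1,20)[:,None] for i in range(4)])
    L.append(np.c_[ax+c*seg[:,0]-s*seg[:,1],ay+s*seg[:,0]+c*seg[:,1],np.full(len(seg),.157)])
    return L
def tfit(ds,x0):
    gs=[grad(d) for d in ds]
    def cost(x):
        v=0
        for d,g in zip(ds,gs):
            for P in model(*x):
                p=proj(d,P).astype(np.float32)
                v-=np.minimum(cv2.remap(g,p[:,0].reshape(1,-1),p[:,1].reshape(1,-1),cv2.INTER_LINEAR),250).mean()
        return v
    b=min((cost((x0[0]+i,x0[1]+j,x0[2]+k)),x0[0]+i,x0[1]+j,x0[2]+k) for i in np.arange(-.006,.0061,.002) for j in np.arange(-.006,.0061,.002) for k in np.radians(np.arange(-6,6.1,1)))
    b=np.array(b[1:]);r=minimize(cost,b,method="Nelder-Mead",options=dict(initial_simplex=[b,b+[.001,0,0],b+[0,.001,0],b+[0,0,.01]],xatol=1e-4))
    return r.x,-r.fun
E
python3 - <<'E'
from tt import *
w=snap("wrist");t=snap("top");d=snap("side")
t["color"]=cv2.imread("pics/top0.png");d["color"]=cv2.imread("pics/side0.png")
for ds in ([w],[t],[d],[t,d],[t,d,w]):
    x,f=tfit(ds,(.5545,-.040,np.radians(-3))); print(x[:2].round(4),np.degrees(x[2]).round(2),round(f,1))
im=cv2.resize(w["color"],None,fx=1.25,fy=1.25)
x,f=tfit([w],(.5545,-.040,np.radians(-3)))
for P in model(*x): draw(im,w,P,(255,0,255),1.25,np.zeros(2))
# pointer pixels
def yel(d):
    h=cv2.cvtColor(d["color"],cv2.COLOR_BGR2HSV); return cv2.inRange(h,(24,170,100),(34,255,255))
for d_,n in ((w,"w"),(t,"t"),(d,"s")):
    m=yel(d_); k,lab,st,ce=cv2.connectedComponentsWithStats(m)
    for i in range(1,k):
        P=onz(d_,ce[i],.014)[0,:2]
        if np.hypot(*(P-x[:2]))<.22 and st[i,4]>15:
            ys,xs=np.where(lab==i); Q=onz(d_,np.c_[xs,ys],.014)[:,:2]-x[:2]
            v=Q.mean(0); print(n,st[i,4],v,np.degrees(np.arctan2(v[1],v[0])),np.hypot(*Q.T).max(), np.hypot(*Q.T).min())
cv2.imwrite("pics/w18.png",im)
E
```

```text
[ 0.5555 -0.0387] -3.8 1091.7
[ 0.5534 -0.0387] -3.78 1085.1
[ 0.5552 -0.0341] -4.92 1055.3
[ 0.5542 -0.0383] -3.89 2049.8
[ 0.555  -0.0385] -3.92 3118.5
w 602 [-0.1646314  -0.04047022] -166.18921146161094 0.196478843010918 0.14093830896498125
t 86 [-0.17035506 -0.04220028] -166.08679524714023 0.1970824488143446 0.14401721033101572
s 131 [-0.16564647 -0.03621209] -167.66853095693833 0.19539383554115758 0.14363703068818323
```

View pics/w18.png

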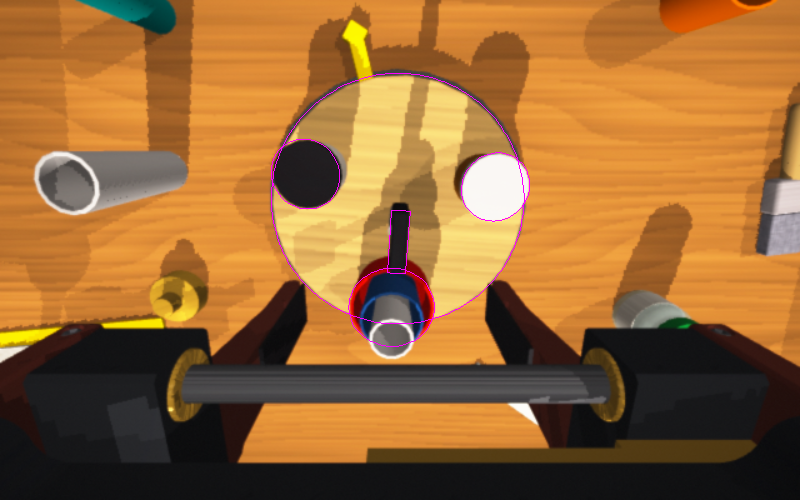

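Axis (0.555, -0.0385), pot at -3.9°, pointer at -166.1° (three cameras within about 0.3° once each uses its own axis). The turn needed is -162.2°. Moving down to the handle.

```bash
python3 -m jog '[{"linear":[0,0.003,0],"rotation":[0,0,-0.068],"gripper":0.0878},{"linear":[0,0.003,-0.03],"rotation":[0,0,-0.068],"gripper":0.0878},{"linear":[0,0.003,-0.065],"rotation":[0,0,-0.068],"gripper":0.0878},{"linear":[0,0.003,-0.09],"rotation":[0,0,-0.068],"gripper":0.0878},{"linear":[0,0.003,-0.1],"rotation":[0,0,-0.068],"gripper":0.0878}]'
python3 - <<'E'
from h import *
w=snap("wrist");s=sense();p=s["eef_pos"];print(p,s["ft_force"])
M=R.from_quat(s["ee_rot"]).as_matrix();print(np.degrees(np.arctan2(M[1,2],M[0,2])))
cv2.imwrite("pics/w19.png",w["color"])
E
```

```text
time: 21.1
eef_pos: [0.5535, -0.0383, 0.139]
ee_rot: [-0.707, 0.026, -0.022, 0.707]
ft_force: [-1.1, -0.0, 0.3]
opening: 0.0877
[ 0.55342891 -0.03829132  0.13881923] [ 0.27267099  0.15513462 -1.44824173]
86.11410936473166
```

View pics/w19.png

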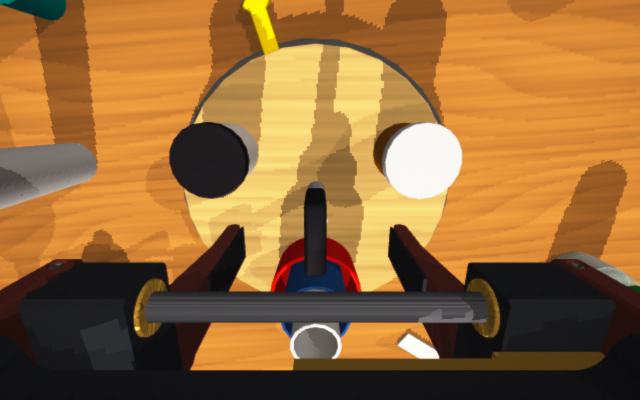

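Handle lies at (315,235), upright in the view and midway between the pads. Lowering the last 35 mm and closing.

```bash
python3 -m jog '[{"linear":[0.001,0,-0.015],"rotation":[0,0,0],"gripper":0.0878},{"linear":[0.001,0,-0.03],"rotation":[0,0,0],"gripper":0.0878},{"linear":[0.001,0,-0.036],"rotation":[0,0,0],"gripper":0.06},{"linear":[0.001,0,-0.036],"rotation":[0,0,0],"gripper":0.03},{"linear":[0.001,0,-0.036],"rotation":[0,0,0],"gripper":0.02}]' 15
python3 -m jog '[{"linear":[0,0,0],"rotation":[0,0,0],"gripper":0.015},{"linear":[0,0,0],"rotation":[0,0,0],"gripper":0.008},{"linear":[0,0,0],"rotation":[0,0,0],"gripper":0.005},{"linear":[0,0,0],"rotation":[0,0,0],"gripper":0.005},{"linear":[0,0,0],"rotation":[0,0,0],"gripper":0.005}]' 15
python3 - <<'E'
from h import *
s=sense();print(s["qpos"].round(3),s["ft_torque"])
w=snap("wrist");cv2.imwrite("pics/w20.png",w["color"])
d=snap("side");cv2.imwrite("pics/s20.png",cv2.resize(d["color"][90:250,220:400],None,fx=4,fy=3.75))
E
```

```text
time: 21.65
eef_pos: [0.5559, -0.0384, 0.1072]
ee_rot: [0.707, -0.024, 0.024, -0.707]
ft_force: [-0.7, -1.0, -0.0]
opening: 0.0674
time: 22.15
eef_pos: [0.5557, -0.0384, 0.1068]
ee_rot: [-0.707, 0.024, -0.024, 0.707]
ft_force: [-0.6, -0.4, 0.3]
opening: 0.0268
[-0.13  -0.023  1.516  0.     1.648 -1.633] [ 0.07726587 -0.14769828 -0.01710727]
```

View pics/w20.png

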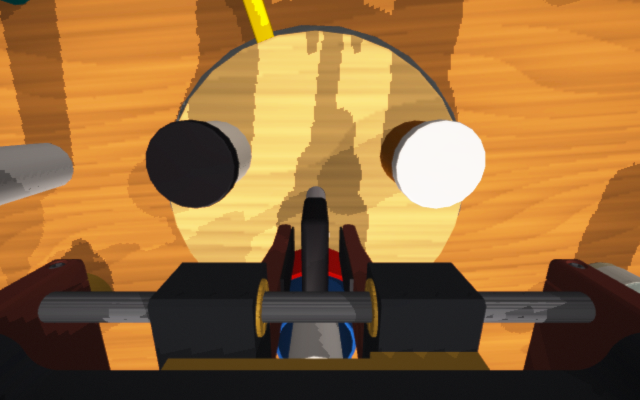

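View pics/s20.png

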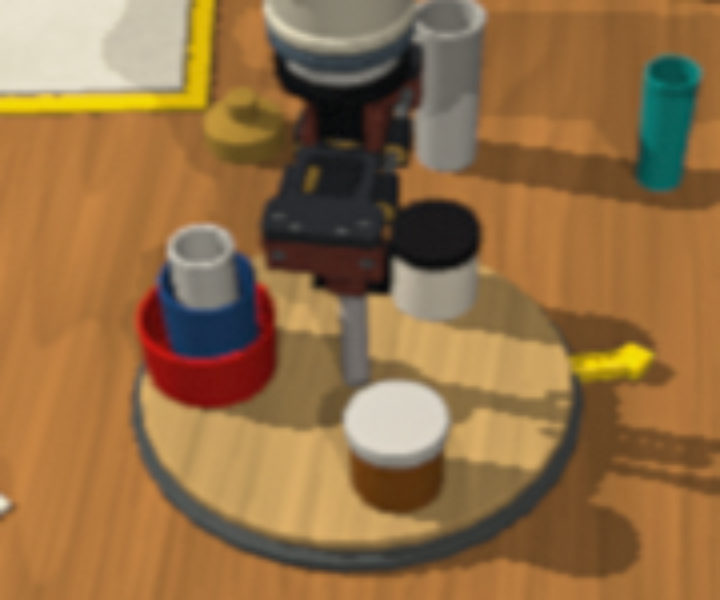

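Fingers are either side of the handle at (315,235), and the nest is undisturbed. Closing fully and firming the grip.

```bash
python3 -m jog '[{"linear":[0,0,0],"rotation":[0,0,0],"gripper":0.005},{"linear":[0,0,0],"rotation":[0,0,0],"gripper":0.005},{"linear":[0,0,0],"rotation":[0,0,0],"gripper":0.005},{"linear":[0,0,0],"rotation":[0,0,0],"gripper":0.005},{"linear":[0,0,0],"rotation":[0,0,0],"gripper":0.005}]' 15
python3 -m jog '[{"linear":[0,0,0],"rotation":[0,0,0],"gripper":0.005},{"linear":[0,0,0],"rotation":[0,0,0],"gripper":0.005},{"linear":[0,0,0],"rotation":[0,0,0],"gripper":0.005},{"linear":[0,0,0],"rotation":[0,0,0],"gripper":0.005},{"linear":[0,0,0],"rotation":[0,0,0],"gripper":0.005}]' 40
python3 - <<'E'
from h import *
s=sense();print(s["qpos"].round(3),s["ft_force"],s["ft_torque"],s["opening"])
M=R.from_quat(s["ee_rot"]).as_matrix();print(np.degrees(np.arctan2(M[1,2],M[0,2])))
E
```

```text
time: 22.75
eef_pos: [0.5556, -0.0394, 0.1067]
ee_rot: [0.707, -0.024, 0.024, -0.706]
ft_force: [0.1, -5.7, 0.4]
opening: 0.014
time: 23.25
eef_pos: [0.5556, -0.0394, 0.1067]
ee_rot: [0.707, -0.024, 0.024, -0.706]
ft_force: [0.3, -5.4, -0.0]
opening: 0.0139
[-1.310e-01 -2.200e-02  1.516e+00 -1.000e-03  1.648e+00 -1.633e+00] [ 0.30971949 -5.35721828 -0.02634693] [-0.67296644 -0.10844673  0.05126196] 0.013934304380306019
86.06994413658477
```

```bash
python3 -m jog '[{"linear":[-0.0005,-0.001,0],"rotation":[0,0,-0.01],"gripper":0.005},{"linear":[-0.0005,-0.001,0],"rotation":[0,0,-0.03],"gripper":0.005},{"linear":[-0.0005,-0.001,0],"rotation":[0,0,-0.06],"gripper":0.005},{"linear":[-0.0005,-0.001,0],"rotation":[0,0,-0.1],"gripper":0.005},{"linear":[-0.0005,-0.001,0],"rotation":[0,0,-0.15],"gripper":0.005}]'
python3 -m jog '[{"linear":[0,0,0],"rotation":[0,0,-0.06],"gripper":0.005},{"linear":[0,0,0],"rotation":[0,0,-0.13],"gripper":0.005},{"linear":[0,0,0],"rotation":[0,0,-0.2],"gripper":0.005},{"linear":[0,0,0],"rotation":[0,0,-0.27],"gripper":0.005},{"linear":[0,0,0],"rotation":[0,0,-0.34],"gripper":0.005}]'
python3 - <<'E'
from h import *
s=sense();print(s["qpos"].round(3),s["ft_force"],s["ft_torque"],s["opening"])
M=R.from_quat(s["ee_rot"]).as_matrix();print(np.degrees(np.arctan2(M[1,2],M[0,2])))
E
```

```text
time: 23.75
eef_pos: [0.5556, -0.0394, 0.1067]
ee_rot: [0.703, -0.078, 0.078, -0.703]
ft_force: [3.9, -2.5, -2.8]
opening: 0.014
time: 24.25
eef_pos: [0.5555, -0.0396, 0.1067]
ee_rot: [0.679, -0.196, 0.196, -0.679]
ft_force: [3.3, -3.6, -1.6]
opening: 0.0138
[-0.132 -0.023  1.517 -0.     1.647 -1.141] [ 3.26272357 -3.56599325 -1.62790668] [-0.44064559 -0.58394137  0.12297892] 0.013759490422400806
57.78981801838204
```

```bash
for i in 1; do :; done
python3 -m jog '[{"linear":[0,0,0],"rotation":[0,0,-0.07],"gripper":0.005},{"linear":[0,0,0],"rotation":[0,0,-0.14],"gripper":0.005},{"linear":[0,0,0],"rotation":[0,0,-0.21],"gripper":0.005},{"linear":[0,0,0],"rotation":[0,0,-0.28],"gripper":0.005},{"linear":[0,0,0],"rotation":[0,0,-0.35],"gripper":0.005}]'
python3 -m jog '[{"linear":[0,0,0],"rotation":[0,0,-0.07],"gripper":0.005},{"linear":[0,0,0],"rotation":[0,0,-0.14],"gripper":0.005},{"linear":[0,0,0],"rotation":[0,0,-0.21],"gripper":0.005},{"linear":[0,0,0],"rotation":[0,0,-0.28],"gripper":0.005},{"linear":[0,0,0],"rotation":[0,0,-0.35],"gripper":0.005}]'
python3 - <<'E'
from h import *
s=sense();print(s["qpos"].round(3),s["ft_force"],s["ft_torque"],s["opening"])
d=snap("side");cv2.imwrite("pics/s21.png",cv2.resize(d["color"][90:250,220:400],None,fx=4,fy=3.75))
E
```

```text
time: 24.75
eef_pos: [0.5554, -0.0398, 0.1067]
ee_rot: [0.635, -0.311, 0.312, -0.635]
ft_force: [2.3, -3.5, -1.2]
opening: 0.0137
time: 25.25
eef_pos: [0.5552, -0.0399, 0.1067]
ee_rot: [0.571, -0.417, 0.418, -0.571]
ft_force: [2.5, -3.4, -0.9]
opening: 0.0138
[-1.320e-01 -2.300e-02  1.517e+00 -1.000e-03  1.647e+00 -4.410e-01] [ 2.46002226 -3.42151186 -0.88387886] [-0.54008836 -0.39341406  0.07001091] 0.013750510405120896
```

View pics/s21.png

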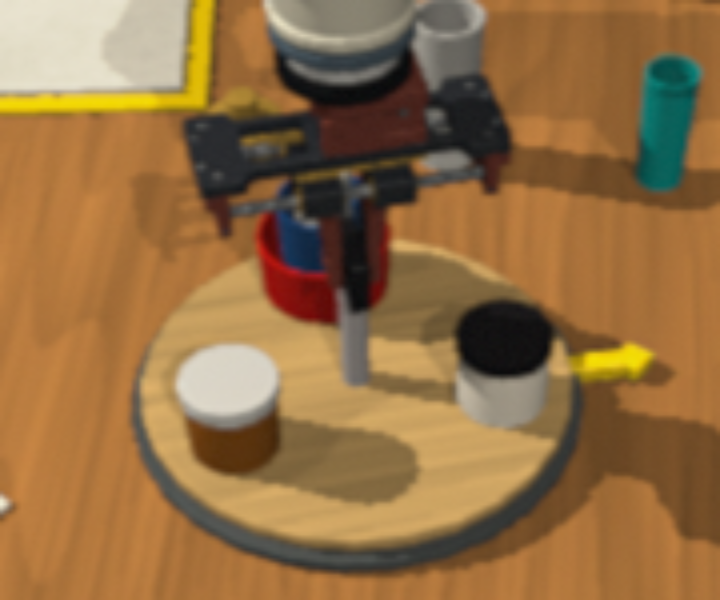

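The table follows the grip and the nest stays upright: red pot at (320,265) in the crop, now at the far side. Continuing.

```bash
python3 -m jog '[{"linear":[0,0,0],"rotation":[0,0,-0.07],"gripper":0.005},{"linear":[0,0,0],"rotation":[0,0,-0.14],"gripper":0.005},{"linear":[0,0,0],"rotation":[0,0,-0.21],"gripper":0.005},{"linear":[0,0,0],"rotation":[0,0,-0.28],"gripper":0.005},{"linear":[0,0,0],"rotation":[0,0,-0.35],"gripper":0.005}]'
python3 -m jog '[{"linear":[0,0,0],"rotation":[0,0,-0.07],"gripper":0.005},{"linear":[0,0,0],"rotation":[0,0,-0.14],"gripper":0.005},{"linear":[0,0,0],"rotation":[0,0,-0.21],"gripper":0.005},{"linear":[0,0,0],"rotation":[0,0,-0.28],"gripper":0.005},{"linear":[0,0,0],"rotation":[0,0,-0.35],"gripper":0.005}]'
python3 -m jog '[{"linear":[0,0,0],"rotation":[0,0,-0.07],"gripper":0.005},{"linear":[0,0,0],"rotation":[0,0,-0.14],"gripper":0.005},{"linear":[0,0,0],"rotation":[0,0,-0.21],"gripper":0.005},{"linear":[0,0,0],"rotation":[0,0,-0.28],"gripper":0.005},{"linear":[0,0,0],"rotation":[0,0,-0.35],"gripper":0.005}]'
python3 -m jog '[{"linear":[0,0,0],"rotation":[0,0,-0.07],"gripper":0.005},{"linear":[0,0,0],"rotation":[0,0,-0.14],"gripper":0.005},{"linear":[0,0,0],"rotation":[0,0,-0.21],"gripper":0.005},{"linear":[0,0,0],"rotation":[0,0,-0.27],"gripper":0.005},{"linear":[0,0,0],"rotation":[0,0,-0.32],"gripper":0.005}]'
python3 -m jog '[{"linear":[0,0,0],"rotation":[0,0,-0.04],"gripper":0.005},{"linear":[0,0,0],"rotation":[0,0,-0.07],"gripper":0.005},{"linear":[0,0,0],"rotation":[0,0,-0.09],"gripper":0.005},{"linear":[0,0,0],"rotation":[0,0,-0.1],"gripper":0.005},{"linear":[0,0,0],"rotation":[0,0,-0.1],"gripper":0.005}]'
python3 - <<'E'
from tt import *
s=sense();print(s["qpos"].round(3),s["ft_force"],s["ft_torque"],s["opening"])
M=R.from_quat(s["ee_rot"]).as_matrix();print("jaw",np.degrees(np.arctan2(M[1,2],M[0,2])))
d=snap("side");cv2.imwrite("pics/s22.png",cv2.resize(d["color"][90:250,220:400],None,fx=4,fy=3.75))
w=snap("wrist");cv2.imwrite("pics/w22.png",w["color"])
E
```

```text
time: 25.8
eef_pos: [0.555, -0.0399, 0.1067]
ee_rot: [0.49, -0.51, 0.51, -0.49]
ft_force: [1.3, -4.2, -0.1]
opening: 0.014
time: 26.3
eef_pos: [0.5548, -0.0399, 0.1067]
ee_rot: [0.394, -0.587, 0.587, -0.393]
ft_force: [-0.0, -4.9, -0.8]
opening: 0.0137
time: 26.8
eef_pos: [0.5546, -0.0398, 0.1067]
ee_rot: [0.286, -0.647, 0.647, -0.285]
ft_force: [-1.0, -4.6, -0.4]
opening: 0.0139
time: 27.3
eef_pos: [0.5545, -0.0396, 0.1067]
ee_rot: [-0.179, 0.684, -0.684, 0.178]
ft_force: [-1.9, -3.3, 0.2]
opening: 0.014
time: 27.8
eef_pos: [0.5544, -0.0396, 0.1067]
ee_rot: [-0.146, 0.692, -0.692, 0.144]
ft_force: [-3.4, -3.0, 1.2]
opening: 0.0139
[-0.132 -0.024  1.518 -0.     1.649  1.025] [-3.36563064 -2.99991704  1.23778417] [-0.5248321   0.36844293 -0.01084369] 0.013895454735947756
jaw -66.32389481170075
```

View pics/s22.png

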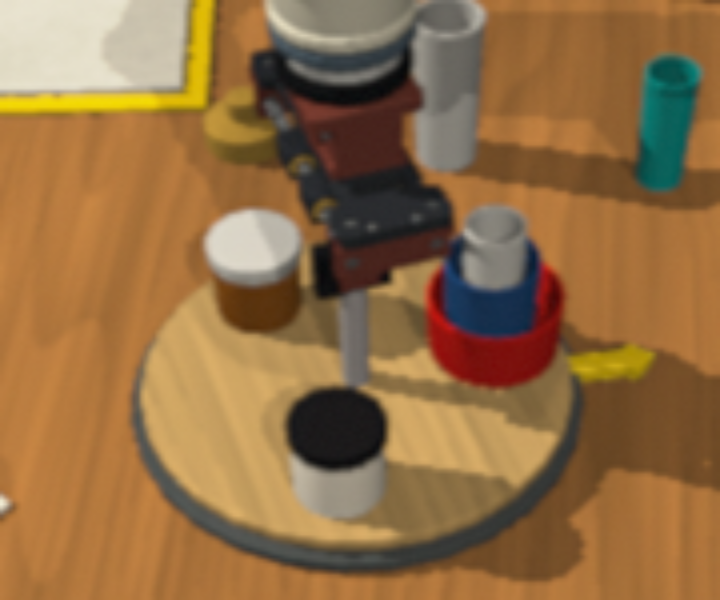

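View pics/w22.png

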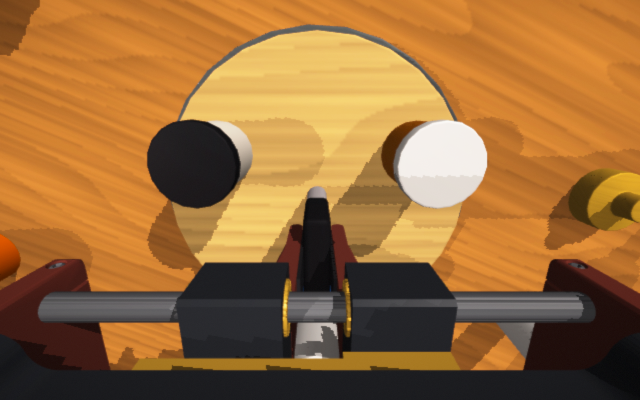

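Turn by another -0.171 rad.

```bash
python3 -m jog '[{"linear":[-0.0005,-0.0005,0],"rotation":[0,0,-0.03],"gripper":0.005},{"linear":[-0.0005,-0.0005,0],"rotation":[0,0,-0.07],"gripper":0.005},{"linear":[-0.0005,-0.0005,0],"rotation":[0,0,-0.11],"gripper":0.005},{"linear":[-0.0005,-0.0005,0],"rotation":[0,0,-0.15],"gripper":0.005},{"linear":[-0.0005,-0.0005,0],"rotation":[0,0,-0.171],"gripper":0.005}]'
python3 -m jog '[{"linear":[0,0,0],"rotation":[0,0,0],"gripper":0.005},{"linear":[0,0,0],"rotation":[0,0,0],"gripper":0.005},{"linear":[0,0,0],"rotation":[0,0,0],"gripper":0.005},{"linear":[0,0,0],"rotation":[0,0,0],"gripper":0.005},{"linear":[0,0,0],"rotation":[0,0,0],"gripper":0.005}]'
python3 - <<'E'
from tt import *
s=sense();print(s["qpos"].round(3),s["ft_force"],s["ft_torque"],s["opening"])
M=R.from_quat(s["ee_rot"]).as_matrix();print("jaw",np.degrees(np.arctan2(M[1,2],M[0,2])))
w=snap("wrist");t=snap("top");d=snap("side")
for n,ds in (("w",[w]),("t",[t]),("s",[d]),("all",[w,t,d])):
    x,f=tfit(ds,(.555,-.0385,np.radians(-166))); print(n,x[:2].round(4),np.degrees(x[2]).round(2),round(f,1))
im=cv2.resize(d["color"],None,fx=4,fy=4,interpolation=cv2.INTER_CUBIC)
x=(.5545,-.038,np.radians(-166.1))
cv2.imwrite("pics/s23.png",im[440:1000,900:1650])
cv2.imwrite("pics/t23.png",cv2.resize(t["color"][120:270,280:430],None,fx=4,fy=4,interpolation=cv2.INTER_CUBIC))
E
```

```text
time: 28.4
eef_pos: [0.5544, -0.0395, 0.1067]
ee_rot: [-0.085, 0.702, -0.702, 0.085]
ft_force: [-3.0, -0.5, 0.1]
opening: 0.0138
time: 28.9
eef_pos: [0.5544, -0.0395, 0.1067]
ee_rot: [-0.086, 0.702, -0.702, 0.086]
ft_force: [-3.9, 3.1, 1.2]
opening: 0.0138
[-1.330e-01 -2.500e-02  1.519e+00  1.000e-03  1.648e+00  1.195e+00] [-3.88885712  3.1072336   1.21893634] [ 0.30830326  0.65331055 -0.05919636] 0.013750157769546228
jaw -76.0616845764501
w [ 0.5564 -0.0405] -166.09 619.6
t [ 0.5532 -0.0398] -166.58 651.4
s [ 0.5564 -0.0363] -163.68 1002.5
all [ 0.5555 -0.0388] -165.81 2159.9
```

View pics/s23.png

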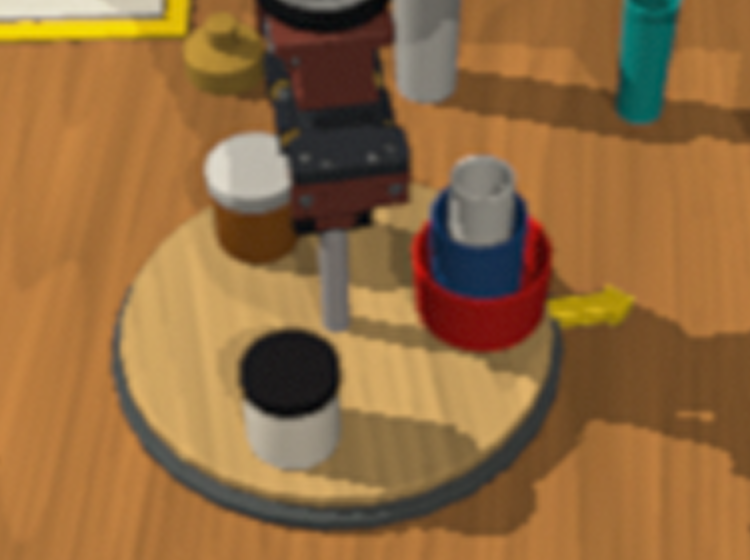

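View pics/t23.png

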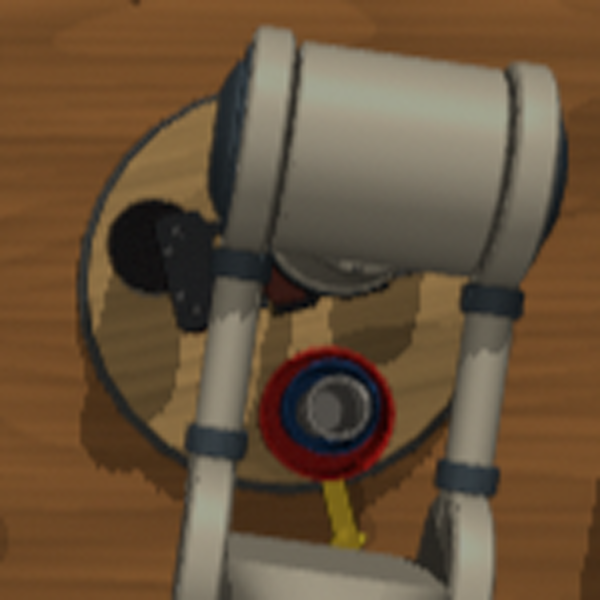

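Run:
```python
from tt import *
t=snap("top");d=snap("side")
from math import atan2,degrees
def red(dd,lo=(0,150,40)):
    h=cv2.cvtColor(dd["color"],cv2.COLOR_BGR2HSV);return cv2.inRange(h,lo,(6,255,255))|cv2.inRange(h,(174,150,40),(180,255,255))
for dd,ax,n in ((t,(.5534,-.0387),"top"),(d,(.5552,-.0341),"side")):
    c=(ax[0]-.0922,ax[1]-.0228)
    for rr in ([(.045,.076)],[(.045,.076),(.041,.076)]):
        x,f=fit([dd],c,rr,.008); v=x-ax; print(n,x,np.hypot(*v).round(4),degrees(atan2(v[1],v[0])),f)
    h=cv2.cvtColor(dd["color"],cv2.COLOR_BGR2HSV);m=cv2.inRange(h,(22,150,90),(34,255,255))
    ys,xs=np.where(m>0);Q=onz(dd,np.c_[xs,ys],.014)[:,:2]-ax;r=np.hypot(*Q.T);a=np.degrees(np.arctan2(Q[:,1],Q[:,0]))
    k=(r<.205)&(r>.14)&(abs(a+166)<10);print("ptr",k.sum(),Q[k].mean(0),degrees(atan2(Q[k].mean(0)[1],Q[k].mean(0)[0])))
p=onz(t,(329/4+280-.4,413/4+120-.4),.076)[0,:2]-(.5534,-.0387);print(p,np.hypot(*p),degrees(atan2(p[1],p[0])))
```

```text
top [ 0.4616 -0.0612] 0.0945 -166.2284002829176 206.3
top [ 0.4613 -0.0604] 0.0946 -166.7421439947176 391.3
ptr 95 [-0.16180976 -0.04067483] -165.88966460487578
side [ 0.4645 -0.0661] 0.0962 -160.56657406267786 214.1
side [ 0.4637 -0.0648] 0.0965 -161.4524121750467 442.1
ptr 152 [-0.1633886  -0.03962108] -166.36912244969247
[-0.09056314 -0.02483351] 0.0939062584134713 -164.66572473235692
```

Run:
```python
from tt import *
d=snap("side")
im=cv2.resize(d["color"],None,fx=6,fy=6,interpolation=cv2.INTER_CUBIC);k=np.array([-.42,-.42])
ax=np.array((.555,-.0385))
for a,col in ((-166.1,(0,255,255)),(-161.5,(255,255,0))):
    u=np.array([np.cos(np.radians(a)),np.sin(np.radians(a))]);c=ax+.095*u
    draw(im,d,ring(c,.045,.076),col,6,k);draw(im,d,ring(c,.043,.026),col,6,k)
    draw(im,d,np.array([[*(ax+.148*u),.014],[*(ax+.199*u),.014]]),col,6,k)
cv2.imwrite("pics/s24.png",im[850:1350,1650:2400])
```

```text
(no output)
```

View pics/s24.png

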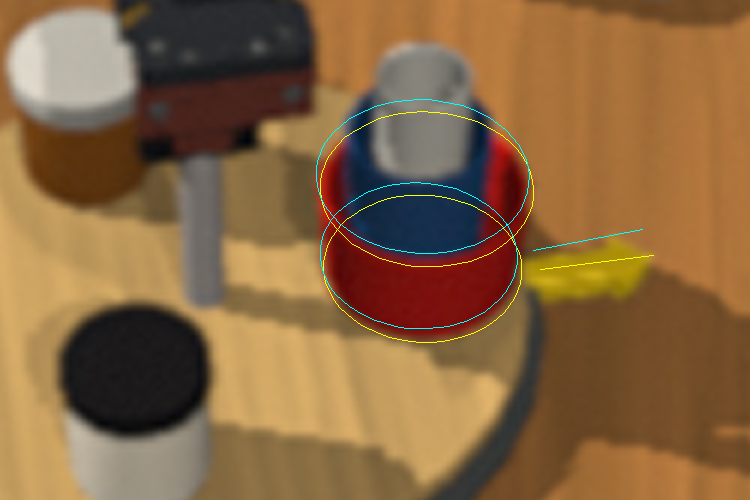

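The -166.1° rings (yellow) sit on the pot base at (425,342) and run parallel to the pointer. The jaw angle, wrist fit and top view all give -166 ± 0.3°. The cyan -161.5° option, which the side-only fit suggested, clearly misses the pot base. Grip is closed on the handle at 13.8 mm with 40 N. Handing in.

Run:
```python
from rig import sense, finish_job
s=sense();print(s["time"],s["opening"],s["ft_force"],abs(s["joint_velocities"]).max())
print(finish_job())
```

```text
29.2 0.013805693558476865 [-5.4135425   2.6547419   2.28164199] 0.0026261736558299497
the job is handed in; nothing more can be done
None
```

The job is handed in at 29.2 s. The wide blue beaker went into the red pot, then the slim white one into the blue. Each was lowered until it touched down at about 5 N, released, and seen upright in the pictures. I then gripped the handle and turned the turntable about 162° to bring the pot to the pointer. The gripper is still closed on the handle at 40 N, opening 13.8 mm, with the arm still. I saw no contact with the glue jar, brass weight or brush, but did not measure them again at the end.

**Alignment:** The pot is within about 0.5° of the pointer.

| Check | Pot angle | Pointer angle |
|---|---|---|
| Jaw angle | -166.1° | – |
| Wrist camera | -166.1° | -166.2° |
| Top camera | -166.2° to -166.7° | -165.9° to -166.1° |

**Checks that failed or disagreed:**
- **First grasp:** It closed above the blue rim and moved nothing. The wrist camera showed the fingertips about 19 mm behind the reported TCP, not 14 mm ahead as stated. I used the measured value from then on.
- **Alignment fits:** The side-camera pot fit gave about -161°, and a hand-picked pot centre in the top view gave -164.7°. I discounted both. The side camera's axis estimate had been off before, and in the overlay -166.1° matched the pot's base while -161.5° did not.

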